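Pack inspected glass plates between separator sheets

TASK

Pull the microscope's loading slide fully out so that the glass plate on it comes out from under the objectives, then stack that plate and every glass plate lying on the bench squarely in the black corner-post carrier, in any order, laying one white separator sheet from the blue holder on top of each plate, so that no two plates touch and the top plate is covered. Push the empty slide fully home again, leave any spare sheets in their holder, do not bump the objectives, and leave everything else on the bench where it is.

Things in the scene. Friction and masses are not known exactly. Their poses are not given: they have to be found in the camera images.
- microscope: digital inspection microscope, black base and column, white arm with a camera on top; fixed. Origin on the table directly below the active (vertical) objective; its front is its own -x side, z up. Base from x = -110 to +220, 220 wide, 30 high; the arm over the stage has its front face at x = -50, is 90 wide (y) and its underside is 190 mm up; camera top 382 mm up. The black stage under the slide is 150 wide and reaches from x = -75 to +105
- nosepiece: the microscope's turret with three steel objectives, hanging under the arm; its lowest point, the tip of the vertical objective, is 115 mm above the table, i.e. 17 mm above the upper face of a plate on the slide; it lies between x = -42 and +80, y within 45, in the microscope's frame; origin on the optical axis, 166 mm above the table. Delicate
- slide (a joint): aluminium loading slide of the microscope: 0 m = home (its pocket under the objective), 0.13 m = fully out (end stop), moving along the microscope's own -x. Sliding friction about 1.5 N plus light damping; no spring, stays where left. Starts at 0
- slide_knob (a point): centre of the top of the upright black pull knob on the slide's front tongue: 18 mm diameter, 30 mm tall, so its foot is 30 mm below this point; it is 150 mm in front (-x of the microscope) of the pocket centre. Axes as the microscope's. Top 120 mm above the table
- slide_pocket (a point): centre of the carrying surface of the slide, 90 mm above the table; moves with the slide. The slide is 88 wide (y) here and flat; low stop strips 3 mm high lie at x = +-40.5 (inner faces) to hold a plate lengthwise, nothing at its long sides. Axes as the microscope's; a plate lies with its 75 mm side along x
- carrier: black corner-post carrier, fixed: base 112 (x) x 86 (y) x 8 mm with four upright L-shaped corner posts 54 mm tall above the base's upper face (top 62 mm above the table), 4 mm thick, leaving 87 (x) x 62 (y) mm inside. Each post leg is 12 mm long, so all four sides are open between posts (63 mm free along each long side, at y = +-31). Origin at the centre of its underside on the table
- carrier_floor (a point): centre of the carrier's floor, 8 mm above the table, axes as the carrier's: plates and sheets lie here with their long side along x
- holder: blue holder for the separator sheets, fixed: base 108 (x) x 84 (y) x 6 mm with four L-shaped corner posts 14 mm tall above its base, legs 12 mm, 85 (x) x 60 (y) mm inside, sides open between posts. Four sheets lie in it in one pile, bottom one 6 mm above the table. Origin at the centre of its underside
- plate_a: coated glass plate, 75 (x) x 50 (y) x 8 (z) mm, about 75 g, purple film on its upper face; origin at the centre of its underside; z up. Starts on the slide, under the objective, long side along the slide.
- plate_b: coated glass plate, 75 (x) x 50 (y) x 8 (z) mm, about 75 g, amber film on its upper face; origin at the centre of its underside; z up. Lies flat on the table on the dark blue bench mat, at any of three places; may be absent (then None).
- plate_c: coated glass plate, 75 (x) x 50 (y) x 8 (z) mm, about 75 g, teal film on its upper face; origin at the centre of its underside; z up. Lies flat on the table on the dark blue bench mat, at any of three places; may be absent (then None).
- plate_d: coated glass plate, 75 (x) x 50 (y) x 8 (z) mm, about 75 g, green film on its upper face; origin at the centre of its underside; z up. Lies flat on the table on the dark blue bench mat, at any of three places; may be absent (then None).
- sheet_1: white rigid foam separator sheet, 79 (x) x 54 (y) x 8 (z) mm, 25 g; origin at the centre of its underside; at the start it is number 1 from the bottom of the pile of four in the holder
- sheet_2: white rigid foam separator sheet, 79 (x) x 54 (y) x 8 (z) mm, 25 g; origin at the centre of its underside; at the start it is number 2 from the bottom of the pile of four in the holder
- sheet_3: white rigid foam separator sheet, 79 (x) x 54 (y) x 8 (z) mm, 25 g; origin at the centre of its underside; at the start it is number 3 from the bottom of the pile of four in the holder
- sheet_4: white rigid foam separator sheet, 79 (x) x 54 (y) x 8 (z) mm, 25 g; origin at the centre of its underside; at the start it is number 4 from the bottom of the pile of four in the holder
- petri: bystander: yellow-green petri dish, 60 mm diameter, 12 high
- wash_bottle: bystander: small white wash bottle, 44 mm diameter, 100 high
- driver: bystander: screwdriver with red handle, 160 long, lying
- marker: bystander: marker pen, black with a blue cap, 14 mm diameter, 125 long, lying
- lens_mount: bystander: lens in a round black mount on a steel post, 85 high
Things that resemble listed ones, but are neither listed nor needed, are in the scene too. What is shaped like the carrier but yellow is not meant.

How it is judged (in metres and radians):
On the way:
1. the slide is pulled fully out with the plate riding on it (value of joint slide above 0.122 m and x of plate_a in the frame of slide_pocket between -0.012 and 0.012 m and y of plate_a in the frame of slide_pocket between -0.012 and 0.012 m and z of plate_a in the frame of slide_pocket between -0.003 and 0.004 m), for 0.2 s.
At the end, for the whole second after the job is handed in: Plates lie square and flat in the carrier (10 mm, 0.2 rad) at 0, 16, 32 or 48 mm above its floor (+-3 mm), each with a sheet directly on it; each sheet is in the carrier at 8, 24, 40 or 56 mm or in the holder; the slide is home (under 5 mm) (x of plate_a in the frame of carrier_floor between -0.01 and 0.01 m and y of plate_a in the frame of carrier_floor between -0.01 and 0.01 m and angle between the x axis of each of plate_a, plate_b, plate_c, plate_d and the x axis of carrier_floor, either way round below 0.2 rad and angle between the z axis of each of plate_a, plate_b, plate_c, plate_d and the z axis of carrier_floor, either way round below 0.08 rad and (z of plate_a in the frame of carrier_floor between -0.003 and 0.003 m or z of plate_a in the frame of carrier_floor between 0.013 and 0.019 m or z of plate_a in the frame of carrier_floor between 0.029 and 0.035 m or z of plate_a in the frame of carrier_floor between 0.045 and 0.051 m) and ((z of sheet_1 in the frame of plate_a between 0.005 and 0.011 m and horizontal distance between sheet_1 and plate_a below 0.015 m) or (z of sheet_2 in the frame of plate_a between 0.005 and 0.011 m and horizontal distance between sheet_2 and plate_a below 0.015 m) or (z of sheet_3 in the frame of plate_a between 0.005 and 0.011 m and horizontal distance between sheet_3 and plate_a below 0.015 m) or (z of sheet_4 in the frame of plate_a between 0.005 and 0.011 m and horizontal distance between sheet_4 and plate_a below 0.015 m)) and x of plate_b in the frame of carrier_floor between -0.01 and 0.01 m and y of plate_b in the frame of carrier_floor between -0.01 and 0.01 m and (z of plate_b in the frame of carrier_floor between -0.003 and 0.003 m or z of plate_b in the frame of carrier_floor between 0.013 and 0.019 m or z of plate_b in the frame of carrier_floor between 0.029 and 0.035 m or z of plate_b in the frame of carrier_floor between 0.045 and 0.051 m) and ((z of sheet_1 in the frame of plate_b between 0.005 and 0.011 m and horizontal distance between sheet_1 and plate_b below 0.015 m) or (z of sheet_2 in the frame of plate_b between 0.005 and 0.011 m and horizontal distance between sheet_2 and plate_b below 0.015 m) or (z of sheet_3 in the frame of plate_b between 0.005 and 0.011 m and horizontal distance between sheet_3 and plate_b below 0.015 m) or (z of sheet_4 in the frame of plate_b between 0.005 and 0.011 m and horizontal distance between sheet_4 and plate_b below 0.015 m)) and x of plate_c in the frame of carrier_floor between -0.01 and 0.01 m and y of plate_c in the frame of carrier_floor between -0.01 and 0.01 m and (z of plate_c in the frame of carrier_floor between -0.003 and 0.003 m or z of plate_c in the frame of carrier_floor between 0.013 and 0.019 m or z of plate_c in the frame of carrier_floor between 0.029 and 0.035 m or z of plate_c in the frame of carrier_floor between 0.045 and 0.051 m) and ((z of sheet_1 in the frame of plate_c between 0.005 and 0.011 m and horizontal distance between sheet_1 and plate_c below 0.015 m) or (z of sheet_2 in the frame of plate_c between 0.005 and 0.011 m and horizontal distance between sheet_2 and plate_c below 0.015 m) or (z of sheet_3 in the frame of plate_c between 0.005 and 0.011 m and horizontal distance between sheet_3 and plate_c below 0.015 m) or (z of sheet_4 in the frame of plate_c between 0.005 and 0.011 m and horizontal distance between sheet_4 and plate_c below 0.015 m)) and x of plate_d in the frame of carrier_floor between -0.01 and 0.01 m and y of plate_d in the frame of carrier_floor between -0.01 and 0.01 m and (z of plate_d in the frame of carrier_floor between -0.003 and 0.003 m or z of plate_d in the frame of carrier_floor between 0.013 and 0.019 m or z of plate_d in the frame of carrier_floor between 0.029 and 0.035 m or z of plate_d in the frame of carrier_floor between 0.045 and 0.051 m) and ((z of sheet_1 in the frame of plate_d between 0.005 and 0.011 m and horizontal distance between sheet_1 and plate_d below 0.015 m) or (z of sheet_2 in the frame of plate_d between 0.005 and 0.011 m and horizontal distance between sheet_2 and plate_d below 0.015 m) or (z of sheet_3 in the frame of plate_d between 0.005 and 0.011 m and horizontal distance between sheet_3 and plate_d below 0.015 m) or (z of sheet_4 in the frame of plate_d between 0.005 and 0.011 m and horizontal distance between sheet_4 and plate_d below 0.015 m)) and ((x of sheet_1 in the frame of carrier_floor between -0.01 and 0.01 m and y of sheet_1 in the frame of carrier_floor between -0.01 and 0.01 m and angle between the x axis of sheet_1 and the x axis of carrier_floor, either way round below 0.2 rad and angle between the z axis of sheet_1 and the z axis of carrier_floor, either way round below 0.08 rad and (z of sheet_1 in the frame of carrier_floor between 0.005 and 0.011 m or z of sheet_1 in the frame of carrier_floor between 0.021 and 0.027 m or z of sheet_1 in the frame of carrier_floor between 0.037 and 0.043 m or z of sheet_1 in the frame of carrier_floor between 0.053 and 0.059 m)) or (x of sheet_1 in the frame of holder between -0.012 and 0.012 m and y of sheet_1 in the frame of holder between -0.012 and 0.012 m and z of sheet_1 in the frame of holder between 0 and 0.034 m)) and ((x of sheet_2 in the frame of carrier_floor between -0.01 and 0.01 m and y of sheet_2 in the frame of carrier_floor between -0.01 and 0.01 m and angle between the x axis of sheet_2 and the x axis of carrier_floor, either way round below 0.2 rad and angle between the z axis of sheet_2 and the z axis of carrier_floor, either way round below 0.08 rad and (z of sheet_2 in the frame of carrier_floor between 0.005 and 0.011 m or z of sheet_2 in the frame of carrier_floor between 0.021 and 0.027 m or z of sheet_2 in the frame of carrier_floor between 0.037 and 0.043 m or z of sheet_2 in the frame of carrier_floor between 0.053 and 0.059 m)) or (x of sheet_2 in the frame of holder between -0.012 and 0.012 m and y of sheet_2 in the frame of holder between -0.012 and 0.012 m and z of sheet_2 in the frame of holder between 0 and 0.034 m)) and ((x of sheet_3 in the frame of carrier_floor between -0.01 and 0.01 m and y of sheet_3 in the frame of carrier_floor between -0.01 and 0.01 m and angle between the x axis of sheet_3 and the x axis of carrier_floor, either way round below 0.2 rad and angle between the z axis of sheet_3 and the z axis of carrier_floor, either way round below 0.08 rad and (z of sheet_3 in the frame of carrier_floor between 0.005 and 0.011 m or z of sheet_3 in the frame of carrier_floor between 0.021 and 0.027 m or z of sheet_3 in the frame of carrier_floor between 0.037 and 0.043 m or z of sheet_3 in the frame of carrier_floor between 0.053 and 0.059 m)) or (x of sheet_3 in the frame of holder between -0.012 and 0.012 m and y of sheet_3 in the frame of holder between -0.012 and 0.012 m and z of sheet_3 in the frame of holder between 0 and 0.034 m)) and ((x of sheet_4 in the frame of carrier_floor between -0.01 and 0.01 m and y of sheet_4 in the frame of carrier_floor between -0.01 and 0.01 m and angle between the x axis of sheet_4 and the x axis of carrier_floor, either way round below 0.2 rad and angle between the z axis of sheet_4 and the z axis of carrier_floor, either way round below 0.08 rad and (z of sheet_4 in the frame of carrier_floor between 0.005 and 0.011 m or z of sheet_4 in the frame of carrier_floor between 0.021 and 0.027 m or z of sheet_4 in the frame of carrier_floor between 0.037 and 0.043 m or z of sheet_4 in the frame of carrier_floor between 0.053 and 0.059 m)) or (x of sheet_4 in the frame of holder between -0.012 and 0.012 m and y of sheet_4 in the frame of holder between -0.012 and 0.012 m and z of sheet_4 in the frame of holder between 0 and 0.034 m)) and value of joint slide below 0.005 m); the robot touches nothing.
It fails at once if the nosepiece or an objective is bumped (over 3 N) (contact force between nosepiece and anything else above 3 N).
It fails at once if a bystander (petri dish, wash bottle, screwdriver, marker or lens mount) is moved more than 30 mm (distance of any of petri, wash_bottle, driver, marker, lens_mount from where it was at the start of the episode above 0.03 m).
Of plate_b, plate_c, plate_d only 2 to 3 are there at a start; the rules pass over those that are not, and their reading is None.
At some moment in a run one of plate_b, plate_c, plate_d may be knocked a few centimetres aside while the robot is not near it.
Once in a run the grip may slacken for a moment while it holds something.
It also fails if it takes over 210 s, if anything falls off the work surface, if the arm or the gripper's body presses on something with over 40 N, if the wrist force passes 120 N, or if a joint passes its speed limit or range.

ROBOT

A 6-joint arm with a two-finger parallel gripper is mounted at the origin on the work surface. World frame = base frame: x ahead of the robot, y to its left, z up, the work surface at z = 0. Lengths are in mm, angles in rad, forces in N, time in s.
With the tool pointing down it reaches from about 250 to 725 mm from the base axis. Payload 4 kg.
Tool frame: the origin (TCP) lies at the very end of the fingers, on their centre line; the grasp point (between the pads) lies 19 mm behind it; z points along the fingers, y is the line along which they close (so a half turn about z gives the same grasp; the last joint's range is limited). The gripper opens to 85 mm and grips with 20 to 120 N. Pads are 22 mm wide; open, the fingers measure 114 mm over their backs; the gripper's body (76 mm by 85 mm) begins 54 mm behind the grasp point. The pads swing forward as they close: fully open they stand 13 mm farther back than shut.
Start: joints at [1.151, 0.241, 0.005, 1.335, 0, 1.571], TCP at [203.787, 456.586, 231.306] pointing down, gripper open.
Joint ranges: [-2.72, 2.72], [-1.05, 1.87], [-1.09, 1.28], [-1.99, 2.15], [-1.42, 1.44], [-3.14, 3.14]. Speed limits (rad/s): [2.79, 2.79, 3.14, 3.14, 3.14, 3.14].

INTERFACE

Orientations are given as [roll, pitch, yaw] about the fixed x, y, z axes, in that order (R = Rz(yaw) Ry(pitch) Rx(roll)).
In Python, from bench import sensors, snapshot, r gives the robot as it stands.
- The arm moves only by the shell command python3 -m crank 'ROWS' [FORCE]. ROWS is JSON, a list that holds one entry, the list of rows, each a list of 7 numbers: the finger opening in m, from 0 to 0.0854, then the shift along the tool's x, y, z in m, then the turn, a rotation vector about the tool's x, y, z in rad. A call has 1 to 5 rows; each row shifts and turns the commanded pose from where the row before left it, along the tool's axes as they then stand; what a row does not reach is not made up. A row lasts 1/8 s, in which the tool goes at most 62.5 mm and 10.7 degrees, less where a joint would pass 70% of its speed; a pose out of reach is approached as far as the arm can. A call is refused whole if a number of a shift passes 0.0625 or a number of a turn 0.188, either way. A call with a gripper value outside its range is refused whole. The fingers move at their own pace and stop on an object; FORCE is the grip in N (left out, the last holds). Time passes only in rows, so rows that do not move let the fingers close. It gives the time, the measured TCP pose, the force, the opening and the grip force at its end, in the units of the state.
- sensors.read_state(): the state, without advancing time (a new reading comes with each control period).
- snapshot(name): name is "scene" or "top" or "wrist"; returns a dict with "color" (480x640x3 uint8, red, green, blue), "range_z" (480x640 float32, mm along the optical axis (not along the pixel's ray), 0 where there is no reading), "K" (3x3 intrinsics, pixels), "k1" (the pictures are not rectified: a ray, as slopes to the right and down, at radius r is drawn at 1 + k1 r^2 times it, then the intrinsics apply), "R" (3x3) and "t" (3): a world point X has camera coordinates R X + t. Camera axes: x right, y down, z forward; pixel columns grow to the right and rows downward; lengths in mm; the calibration is good to about 2 mm. A picture is of the moment at which its call begins.
- r.hand_in(): hands the job in; it is judged then, once.
The state is a dict: "time": time; "joint_pos": joint angles; "joint_velocities": joint speeds; "joint_torque": joint torques, N m; "ee_pos": TCP position; "tcp_rot": TCP orientation; "force": force on the tool from outside, world axes, zero at the start; "ft_torque": the same for the moment, N m; "opening": opening from 0.0 (shut) to 1.0 (fully open); "grip_force": force on a finger pad.
Only numpy, scipy, OpenCV 4.12 (cv2) and the standard library are available. Lean on these libraries where they do the work, as an engineer would, in place of code of your own. Each camera call takes 0.05 s, during which the arm holds its last target. There are 200 camera calls.

## Working session

There is one attempt and no reset: what is moved stays moved. The work goes in short steps, Python scripts to look and compute and a shell command to move; the robot and the scene stay as the last step left them, time stands still between calls to the robot, and variables do not carry over. Pictures are saved under pics/ and viewed, at most 14 in all, crops included, and the job is handed in when it is done.

```bash
ls; mkdir -p pics; cat > h.py <<'E'
import numpy as np, cv2, json
from bench import sensors, snapshot, r
def cloud(s):
    K=s["K"];h,w=s["range_z"].shape
    u,v=np.meshgrid(np.arange(w),np.arange(h))
    d=np.array([s["k1"],0,0,0,0],float)
    p=cv2.undistortPoints(np.stack([u,v],-1).reshape(-1,1,2).astype(float),np.array(K,float),d).reshape(h,w,2)
    z=s["range_z"][...,None]
    X=np.concatenate([p*z,z],-1)
    return (X-np.array(s["t"]))@np.array(s["R"])   # R^T (Xc-t)
def save(n,im): cv2.imwrite("pics/"+n+".png",im[...,::-1])
def st():
    s=sensors.read_state(); return s
E
python3 - <<'E'
from h import *
s=st();print(s)
for n in ("top","scene"):
    a=snapshot(n);save(n,a["color"]);np.savez(n+".npz",**a);print(n,a["K"],a["k1"],a["R"],a["t"])
E
```

```text
pics
{'time': 0.0, 'joint_pos': array([ 1.15099806e+00,  2.41421450e-01,  3.71663237e-03,  1.33519211e+00,
       -1.05492787e-05,  1.57077230e+00]), 'joint_velocities': array([ 0.00020187,  0.00082403, -0.00049786, -0.00045161,  0.00220092,
        0.00056886]), 'joint_torque': array([ 1.13332520e-03, -3.72320831e+01,  2.52406383e+01,  1.70655444e-02,
       -4.51684139e-05,  5.70815416e-06]), 'ee_pos': array([203.53302785, 456.00620064, 230.40582574]), 'tcp_rot': array([-3.13949206e+00,  1.04987765e-05,  2.72181844e+00]), 'force': array([-0.31256451, -0.41786283,  0.05764551]), 'ft_torque': array([-0.00464873,  0.04843525, -0.03752898]), 'grip_force': 0.0, 'opening': 1.0027691547366209}
top [[615.75112793   0.         307.66923389]
 [  0.         615.75112793 235.61658565]
 [  0.           0.           1.        ]] -0.004950522795662365 [[ 0.00579571 -0.99996176 -0.00654906]
 [-0.9850786  -0.00458268 -0.17204404]
 [ 0.17200745  0.00744846 -0.98506749]] [  37.03440713  497.04740577 1580.01403614]
scene [[553.49842005   0.         313.36945435]
 [  0.         553.49842005 236.12689947]
 [  0.           0.           1.        ]] 0.04195435017858659 [[-0.23157449  0.97268599  0.01597533]
 [ 0.61807376  0.159791   -0.76970881]
 [-0.7512377  -0.168371   -0.63819521]] [  86.22110269 -192.9703823  1658.52609039]
```

View pics/top.png

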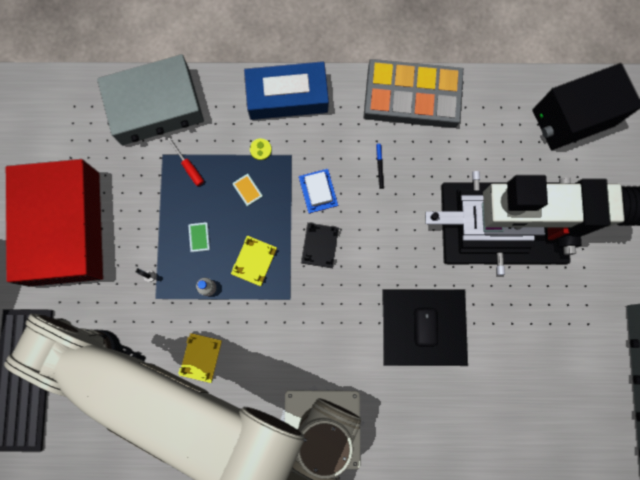

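View pics/scene.png

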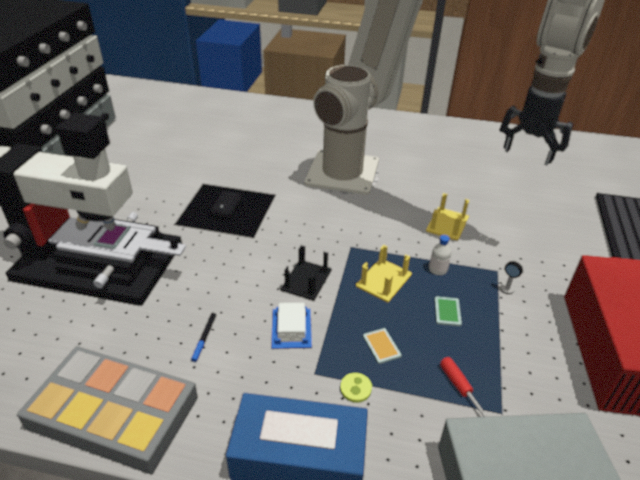

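The top picture shows the following:
- Black corner-post thing at (320,245). Yellow ones at (255,260) and (200,357). The black one matches the carrier description.
- Blue holder with the white pile at (318,190).
- Amber plate at (247,189) and green plate at (199,237). There is no teal plate.
- Slide knob at (433,217), with the microscope's front facing image-left.

Next I'll measure these and check an enlarged crop.

```bash
cat >> h.py <<'E'
def rect(P):
    (c,(w,h),a)=cv2.minAreaRect(P[:,:2].astype(np.float32))
    if w<h: w,h,a=h,w,a+90
    a=(a+90)%180-90
    return dict(c=np.round(c,1).tolist(),wh=(round(w,1),round(h,1)),yaw=round(float(np.radians(a)),3),z=round(float(np.median(P[:,2])),1),n=len(P))
def ray(s,px,z):
    "pixels (n,2) -> world points on plane z"
    d=np.array([s["k1"],0,0,0,0],float)
    p=cv2.undistortPoints(np.array(px,float).reshape(-1,1,2),np.array(s["K"],float),d).reshape(-1,2)
    D=np.c_[p,np.ones(len(p))]@np.array(s["R"]); o=-np.array(s["R"]).T@np.array(s["t"])
    return o+D*((z-o[2])/D[:,2])[:,None]
E
python3 - <<'E'
from h import *
a=dict(np.load("top.npz"));P=cloud(a);im=a["color"];hsv=cv2.cvtColor(im,cv2.COLOR_RGB2HSV).astype(int)
H,S,V=hsv[...,0],hsv[...,1],hsv[...,2]
def box(u0,v0,u1,v1):
    m=np.zeros(H.shape,bool);m[v0:v1,u0:u1]=1;return m
def meas(n,m,z):
    n_,lab,stt,_=cv2.connectedComponentsWithStats(m.astype(np.uint8));k=1+stt[1:,4].argmax();m=lab==k
    v,u=np.nonzero(m);print(n,rect(ray(a,np.c_[u,v],z)),"rangez",round(float(np.median(P[m][:,2])),1))
meas("amber",box(225,165,270,212)&(S>60)&(H<40)&(V>100)|box(225,165,270,212)&(V>170),8)
meas("green",box(180,215,218,260)&((V>100)),8)
meas("pile",box(295,165,345,215)&(V>170)&(S<60),38)
meas("holder",box(295,165,345,215)&(H>100)&(H<125)&(S>150),6)
meas("carrier",box(298,215,342,272)&(V<70),8)
meas("knob",box(422,207,440,227)&(V<90),120)
meas("tongue/slide",box(420,190,500,240)&(V>120),92)
meas("msbase",box(435,175,480,270)&(V<60),30)
for q in [(433,217),(445,218),(320,245),(304,228),(318,190)]: print(q,P[q[1],q[0]].round(1))
c=np.hstack([cv2.resize(im[150:280,280:360],(370,600),interpolation=2),cv2.resize(im[180:270,420:485],(430,600),interpolation=2)]);save("crop1",c)
E
```

```text
amber {'c': [630.9, 207.0], 'wh': (74.0, 48.6), 'yaw': 0.59, 'z': 8.0, 'n': 475} rangez 9.6
green {'c': [498.8, 335.3], 'wh': (82.8, 56.3), 'yaw': 0.115, 'z': 8.0, 'n': 629} rangez 8.6
pile {'c': [628.4, 13.8], 'wh': (78.3, 56.2), 'yaw': 0.259, 'z': 38.0, 'n': 590} rangez 38.9
holder {'c': [628.8, 12.6], 'wh': (105.9, 81.7), 'yaw': 0.27, 'z': 6.0, 'n': 405} rangez 8.3
carrier {'c': [477.9, 6.6], 'wh': (110.8, 85.6), 'yaw': -0.165, 'z': 8.0, 'n': 1253} rangez 9.4
knob {'c': [534.5, -281.0], 'wh': (20.2, 14.2), 'yaw': -0.787, 'z': 120.0, 'n': 45} rangez 117.3
tongue/slide {'c': [545.6, -347.8], 'wh': (201.6, 128.5), 'yaw': -1.567, 'z': 92.0, 'n': 2114} rangez 88.5
msbase {'c': [478.8, -366.0], 'wh': (101.9, 96.8), 'yaw': 0.005, 'z': 30.0, 'n': 1149} rangez 32.5
(433, 217) [ 531.8 -275.8  123.6]
(445, 218) [ 537.5 -314.5   84. ]
(320, 245) [476.1   6.7  16.9]
(304, 228) [524.3  50.    5.5]
(318, 190) [620.5  12.8  43.7]
```

View pics/crop1.png

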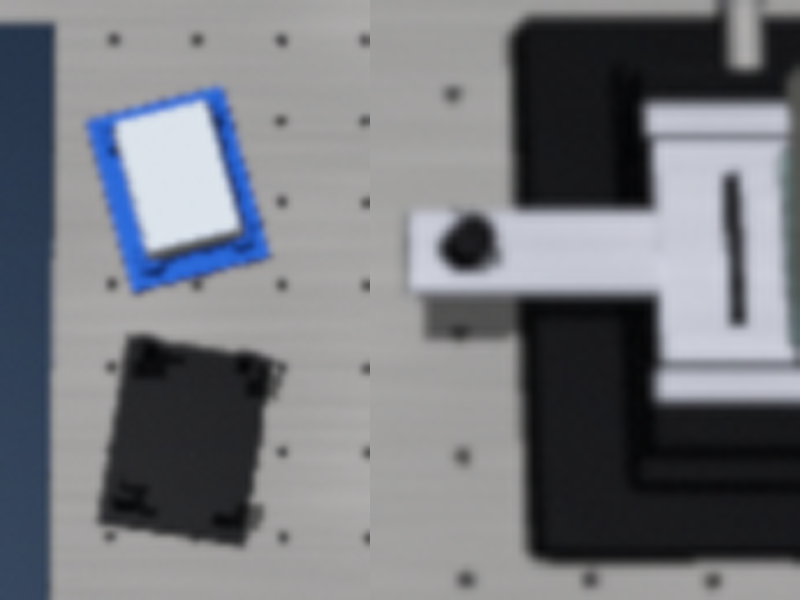

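The crop confirms the black carrier and blue holder on the left, and the black knob on the slide's tongue on the right. I'll turn to yaw 0, so tool x is world x and tool y is −world y, and go above the knob.

```bash

python3 -m crank '[[[0.085,0,0,0,0,0,0.1815],[0.085,0,0,0,0,0,0.1815],[0.085,0,0,0,0,0,0.1815],[0.085,0,0,0,0,0,0.1815],[0.085,0,0,0,0,0,0.1815]]]' 60
python3 -m crank '[[[0.085,0,0,0,0,0,0.1815],[0.085,0,0,0,0,0,0.1815],[0.085,0,0,0,0,0,0.1815],[0.085,0,0,0,0,0,0.1815],[0.085,0,0,0,0,0,0.1815]]]'
python3 -m crank '[[[0.085,0,0,0,0,0,0.1815],[0.085,0,0,0,0,0,0.1815],[0.085,0,0,0,0,0,0.1815],[0.085,0,0,0,0,0,0.1815],[0.085,0,0,0,0,0,0.1815]]]'
python3 -m crank '[[[0.085,0.025,0.056,0,0,0,0],[0.085,0.025,0.056,0,0,0,0],[0.085,0.025,0.056,0,0,0,0],[0.085,0.025,0.056,0,0,0,0],[0.085,0.025,0.056,0,0,0,0]]]'
python3 -m crank '[[[0.085,0.025,0.056,0,0,0,0],[0.085,0.025,0.056,0,0,0,0],[0.085,0.025,0.056,0,0,0,0],[0.085,0.025,0.056,0,0,0,0],[0.085,0.025,0.056,0,0,0,0]]]'
python3 -m crank '[[[0.085,0.025,0.056,0,0,0,0],[0.085,0.025,0.056,0,0,0,0],[0.085,0.025,0.056,0,0,0,0],[0.085,0,0,0,0,0,0]]]'
python3 - <<'E'
from h import *
a=snapshot("wrist");save("w1",a["color"]);np.savez("w1.npz",**a);print(a["K"],a["k1"],a["R"],a["t"])
E
```

```text
time: 0.72
ee_pos: [203.6, 456.2, 230.7]
tcp_rot: [-3.141, 0.001, 1.808]
force: [0.0, -0.2, -0.1]
opening: 0.994
grip_force: 0.0
time: 1.35
ee_pos: [256.5, 424.6, 230.8]
tcp_rot: [-3.09, 0.004, 0.997]
force: [0.7, 0.4, 0.3]
opening: 0.996
grip_force: 0.0
time: 1.98
ee_pos: [394.4, 240.5, 231.4]
tcp_rot: [-2.931, 0.116, 0.411]
force: [0.6, 0.1, -0.1]
opening: 0.994
grip_force: 0.0
time: 2.6
ee_pos: [612.7, 37.1, 158.6]
tcp_rot: [-2.931, 0.115, 0.415]
force: [0.7, 0.1, 0.7]
opening: 0.996
grip_force: 0.0
time: 3.22
ee_pos: [764.8, -142.5, 69.5]
tcp_rot: [-2.957, 0.079, 0.406]
force: [0.2, -0.6, -0.8]
opening: 0.997
grip_force: 0.0
time: 3.72
ee_pos: [787.5, -232.9, 18.4]
tcp_rot: [-3.013, 0.008, 0.388]
force: [-33.1, 9.2, 7.3]
opening: 0.999
grip_force: 17.4
[[367.41383869   0.         322.53433045]
 [  0.         367.41383869 241.00113909]
 [  0.           0.           1.        ]] -0.020281654201764823 [[ 0.37494665 -0.91794782 -0.12956391]
 [-0.87228027 -0.39665894  0.28598744]
 [-0.31391423  0.00578601 -0.94943372]] [-507.17026148  617.56017316  423.0517964 ]
```

View pics/w1.png

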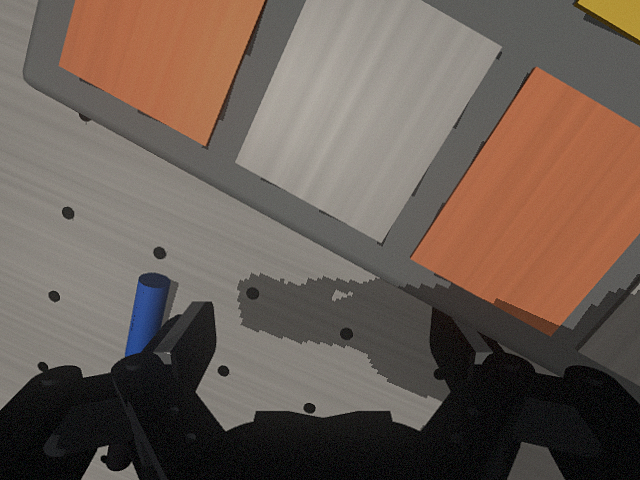

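The wrist picture shows I'm off target. Fingers are down against the tile tray (top half), with the marker's blue cap at (150,300). Joint 6 hit its range limit during the turn, because the yaw relation is actually yaw = π + j1 − j6. I'll lift off straight away and check what moved.

```bash
cat >> h.py <<'E'
from scipy.spatial.transform import Rotation as Ro
def plan(pos,yaw,roll=np.pi):
    "print tool-axis shift (m) and turn (rad) from the measured pose to pos/yaw, tool down"
    s=st();R0=Ro.from_euler("xyz",s["tcp_rot"]);R1=Ro.from_euler("xyz",[roll,0,yaw])
    sh=R0.inv().apply(np.array(pos)-s["ee_pos"])/1000; tn=(R0.inv()*R1).as_rotvec()
    sh1=R1.inv().apply(np.array(pos)-s["ee_pos"])/1000
    print("at",s["ee_pos"].round(1),s["tcp_rot"].round(3),"j",s["joint_pos"].round(2),"t",round(s["time"],2),"F",s["force"].round(1),"open",round(s["opening"],3),"grip",round(s["grip_force"],1))
    print("shift now",sh.round(4),"turn",tn.round(3),"shift after turn",sh1.round(4))
E
python3 -m crank '[[[0.085,0,0,-0.02,0,0,0],[0.085,0,0,-0.06,0,0,0],[0.085,0,0,-0.06,0,0,0]]]'
python3 - <<'E'
from h import *
plan([600,-100,230],0.388)
a=snapshot("top");save("top2",a["color"]);np.savez("top2.npz",**a)
b=np.load("top.npz")["color"]
d=cv2.absdiff(a["color"],b).max(2)
im=a["color"].copy()
save("crop2",cv2.resize(np.vstack([b[50:210,340:480],im[50:210,340:480]]),(260,600)))
E
```

```text
time: 4.15
ee_pos: [771.9, -238.6, 149.8]
tcp_rot: [-3.054, -0.041, 0.391]
force: [0.4, -0.3, 1.0]
opening: 0.995
grip_force: 0.0
at [ 771.9 -238.6  149.8] [-3.054 -0.041  0.391] j [-0.33  1.08  1.27  1.79  0.09  2.41] t 4.15 F [ 0.4 -0.3  1. ] open 0.995 grip 0.0
shift now [-0.1028 -0.2003 -0.0671] turn [-0.088 -0.04   0.004] shift after turn [-0.1067 -0.1933 -0.0802]
```

View pics/top2.png

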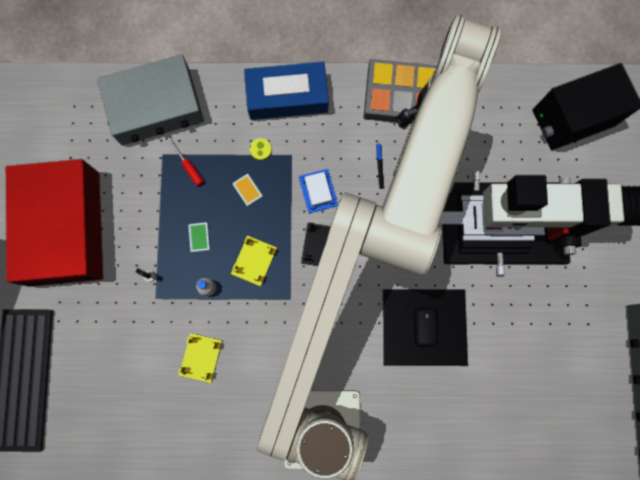

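Nothing was displaced: the marker (380,165), tray, plates and holder are all as before. I'll back off and unwind the wrist towards yaw ≈ π.

```bash

python3 -m crank '[[[0.085,-0.026,-0.05,-0.017,-0.022,-0.01,0],[0.085,-0.026,-0.05,-0.018,-0.022,-0.01,0],[0.085,-0.026,-0.05,-0.018,-0.022,-0.01,0],[0.085,-0.026,-0.05,-0.018,-0.022,-0.01,0],[0.085,0,0,0,0,0,-0.18]]]'
python3 -m crank '[[[0.085,0,0,0,0,0,-0.18],[0.085,0,0,0,0,0,-0.18],[0.085,0,0,0,0,0,-0.18],[0.085,0,0,0,0,0,-0.18],[0.085,0,0,0,0,0,-0.18]]]'
python3 -m crank '[[[0.085,0,0,0,0,0,-0.18],[0.085,0,0,0,0,0,-0.18],[0.085,0,0,0,0,0,-0.18],[0.085,0,0,0,0,0,-0.18],[0.085,0,0,0,0,0,-0.18]]]'
python3 -m crank '[[[0.085,0,0,0,0,0,-0.18],[0.085,0,0,0,0,0,-0.18],[0.085,0,0,0,0,0,-0.18],[0.085,0,0,0,0,0,-0.18],[0.085,0,0,0,0,0,0]]]'
python3 - <<'E'
from h import *
plan([545,-210,230],3.14)
E
```

```text
time: 4.82
ee_pos: [615.1, -108.2, 227.2]
tcp_rot: [-3.137, -0.007, 0.581]
force: [0.2, -0.2, 0.9]
opening: 0.994
grip_force: 0.0
time: 5.45
ee_pos: [618.3, -111.3, 224.7]
tcp_rot: [3.139, -0.008, 1.478]
force: [1.4, -0.2, 0.3]
opening: 0.992
grip_force: 0.0
time: 6.08
ee_pos: [618.3, -111.3, 224.7]
tcp_rot: [3.134, -0.003, 2.378]
force: [-0.3, 0.2, -0.7]
opening: 0.994
grip_force: 0.0
time: 6.7
ee_pos: [618.3, -111.3, 224.8]
tcp_rot: [3.134, 0.003, 3.09]
force: [0.7, 0.2, -0.4]
opening: 0.996
grip_force: 0.0
at [ 618.3 -111.3  224.8] [3.134e+00 3.000e-03 3.090e+00] j [-0.18  0.5   0.37  1.44  0.01 -0.13] t 6.7 F [ 0.7  0.2 -0.4] open 0.996 grip 0.0
shift now [ 0.0682 -0.1023 -0.0062] turn [ 0.007  0.003 -0.05 ] shift after turn [ 0.0732 -0.0988 -0.0052]
```

```bash

python3 -m crank '[[[0.085,0.003,-0.055,0,0,0,-0.017],[0.085,0.003,-0.055,0,0,0,-0.017],[0.085,0.003,-0.055,0,0,0,-0.017],[0.085,0,0,0,0,0,0]]]'
python3 - <<'E'
from h import *
a=snapshot("wrist");save("w2",a["color"]);np.savez("w2.npz",**a)
print((-np.array(a["R"]).T@np.array(a["t"])).round(1))
E
```

```text
time: 7.2
ee_pos: [603.1, -280.3, 223.1]
tcp_rot: [3.135, 0.003, 3.134]
force: [0.6, 1.3, 0.2]
opening: 0.995
grip_force: 0.0
[ 531.8 -281.2  365.6]
```

View pics/w2.png

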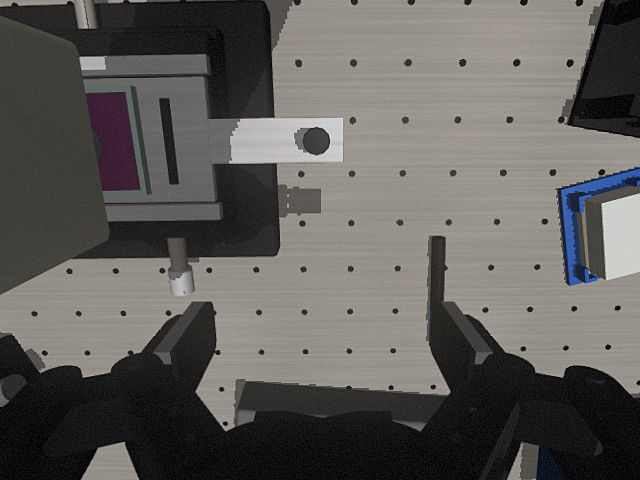

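Knob top at (316,141), tongue end at x≈343, plate_a's purple face at (110,140), base's front edge from (272,60) to (278,240). Casting rays for these.

```bash
python3 - <<'E'
from h import *
a=dict(np.load("w2.npz"));im=a["color"].astype(int)
m=np.zeros(im.shape[:2],bool);m[120:165,295:340]=1
m&=im.max(2)<75
v,u=np.nonzero(m);(c,rr)=cv2.minEnclosingCircle(np.c_[u,v].astype(np.float32));print(c,rr,len(u))
print("knob",ray(a,[c],120))
g=cv2.cvtColor(a["color"],cv2.COLOR_RGB2GRAY).astype(int)
e=[]
for row in list(range(20,100))+list(range(230,245)):
    k=260+np.argmax(np.abs(np.diff(g[row,255:290])))-5;e.append((k,row))
for z in(0,30):
    W=ray(a,e,z);p=np.polyfit(W[:,0],W[:,1],1);res=W[:,1]-np.polyval(p,W[:,0]);k=abs(res)<3;print("base edge dy/dx",z,np.polyfit(W[k,0],W[k,1],1),k.sum())
print("tongue edges",ray(a,[(240,118),(340,118),(240,163),(340,162)],90).round(1))
print("pocket front strip",ray(a,[(208,76),(212,205)],90).round(1))
P=cloud(a);print("range knob",P[141,316])
plan([534,-281,220],3.14)
E
```

```text
(315.57574462890625, 140.51515197753906) 13.701127052307129 566
knob [[ 536.34988292 -283.95989922  120.        ]]
base edge dy/dx 0 [ 1.57178288e-03 -3.25325515e+02] 71
base edge dy/dx 30 [ 2.15422740e-03 -3.22115517e+02] 76
tongue edges [[ 521.  -338.    90. ]
 [ 521.5 -266.7   90. ]
 [ 552.5 -340.1   90. ]
 [ 552.3 -266.5   90. ]]
pocket front strip [[ 493.  -358.3   90. ]
 [ 583.6 -363.5   90. ]]
range knob [ 536.64628162 -283.68515939  120.42211656]
at [ 603.5 -278.   223.2] [3.134e+00 3.000e-03 3.137e+00] j [-0.44  0.59  0.51  1.49  0.01 -0.43] t 7.25 F [-0.5  0.6 -0.5] open 0.994 grip 0.0
shift now [ 0.0695 -0.0033  0.003 ] turn [ 0.008  0.003 -0.003] shift after turn [ 0.0695 -0.0031  0.0032]
```

```bash

python3 -m crank '[[[0.06,0.034,-0.003,0,0.004,0,0],[0.06,0.033,-0.002,0,0.004,0,0],[0.06,0,0,0.06,0,0,0],[0.06,0,0,0.05,0,0,0],[0.06,0,0,0.015,0,0,0]]]'
python3 -m crank '[[[0.0,0,0,0,0,0,0],[0.0,0,0,0,0,0,0],[0.0,0,0,0,0,0,0],[0,0,0,0,0,0,0],[0,0,0,0,0,0,0]]]' 40
python3 - <<'E'
from h import *
plan([536,-153,97],3.14)
E
```

```text
time: 7.88
ee_pos: [535.6, -278.5, 95.5]
tcp_rot: [3.139, -0.002, -3.14]
force: [0.1, -0.0, 0.1]
opening: 0.701
grip_force: 0.0
time: 8.5
ee_pos: [539.8, -282.1, 101.7]
tcp_rot: [-3.138, 0.01, -3.14]
force: [0.4, 0.6, 5.8]
opening: 0.193
grip_force: 39.3
at [ 539.8 -282.1  101.7] [-3.138  0.01  -3.14 ] j [-0.48  0.53  0.08  1.12  0.   -0.48] t 8.5 F [0.4 0.6 5.8] open 0.193 grip 39.3
shift now [0.0036 0.1291 0.0042] turn [-0.003  0.01   0.003] shift after turn [0.004  0.1291 0.0047]
```

```bash

python3 -m crank '[[[0,0,0.012,-0.003,0,0,0],[0,0,0.025,0,0,0,0],[0,0,0.025,0,0,0,0],[0,0,0.025,0,0,0,0],[0,0,0.02,0,0,0,0]]]'
python3 -m crank '[[[0,0,0.015,0,0,0,0],[0,0,0.009,0,0,0,0],[0,0,0.003,0,0,0,0],[0,0,0,0,0,0,0],[0,0,0,0,0,0,0]]]'
python3 - <<'E'
from h import *
plan([536,-153,97],3.14)
E
```

```text
time: 9.12
ee_pos: [539.3, -173.7, 101.8]
tcp_rot: [-3.14, 0.008, -3.14]
force: [6.1, -2.2, -6.1]
opening: 0.191
grip_force: 40.3
time: 9.75
ee_pos: [539.3, -153.2, 101.8]
tcp_rot: [-3.129, 0.007, 3.139]
force: [4.6, -16.0, -8.6]
opening: 0.194
grip_force: 40.3
at [ 539.3 -153.2  101.8] [-3.129  0.007  3.139] j [-0.27  0.44 -0.06  1.06 -0.01 -0.27] t 9.75 F [  4.6 -16.   -8.6] open 0.194 grip 40.3
shift now [0.0033 0.0003 0.0048] turn [-0.013  0.007 -0.001] shift after turn [0.0033 0.0002 0.0048]
```

```bash

python3 -m crank '[[[0.06,0,0,0,0,0,0],[0.06,0,0,0,0,0,0],[0.06,0,0,0,0,0,0],[0.06,0,0,-0.05,0,0,0],[0.06,0,0,-0.06,0,0,0]]]'
python3 -m crank '[[[0.07,-0.02,-0.05,-0.02,0,0,0],[0.07,-0.025,-0.05,0,0,0,0],[0.07,-0.025,-0.05,0,0,0,0],[0.07,0,0,0,0,0,0]]]'
cat >> h.py <<'E'
def blob(a,m,z):
    n_,lab,stt,_=cv2.connectedComponentsWithStats(m.astype(np.uint8));k=1+stt[1:,4].argmax();m=lab==k
    v,u=np.nonzero(m);d=rect(ray(a,np.c_[u,v],z));d["px"]=(int(u.mean()),int(v.mean()));return d
E
python3 - <<'E'
from h import *
a=snapshot("wrist");np.savez("w3.npz",**a);im=a["color"];save("w3",im)
hsv=cv2.cvtColor(im,cv2.COLOR_RGB2HSV).astype(int);H,S,V=hsv[...,0],hsv[...,1],hsv[...,2]
print("film a",blob(a,(H>135)&(H<170)&(S>100)&(V>40),98))
plan([536,-303,200],1.571)
E
```

```text
time: 10.38
ee_pos: [535.9, -146.2, 211.7]
tcp_rot: [3.141, 0.001, -3.139]
force: [1.0, -0.2, 0.1]
opening: 0.703
grip_force: 0.0
time: 10.88
ee_pos: [607.7, -300.0, 229.0]
tcp_rot: [-3.142, 0.002, 3.14]
force: [-0.6, 0.8, 0.7]
opening: 0.817
grip_force: 0.0
film a {'c': [536.3, -304.0], 'wh': (66.2, 41.3), 'yaw': 0.017, 'z': 98.0, 'n': 5489, 'px': (317, 130)}
at [ 607.2 -298.   230. ] [3.141e+00 2.000e-03 3.142e+00] j [-0.46  0.61  0.57  1.53  0.   -0.46] t 10.93 F [0.9 1.1 0.1] open 0.817 grip 0.0
shift now [ 0.0713 -0.005   0.0298] turn [2.000e-03 1.000e-03 1.571e+00] shift after turn [-0.005  -0.0712  0.03  ]
```

View pics/w3.png

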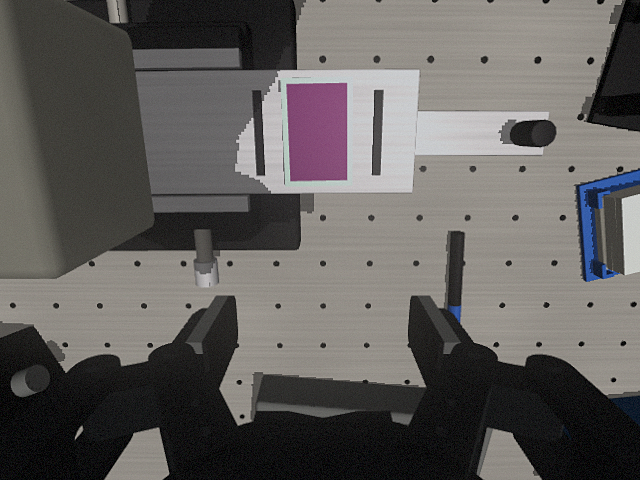

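The wrist picture shows the slide fully out:
- The knob is at (535,132).
- Plate_a's purple face is at (317,130), between the stop strips at (258,130) and (378,130). Its long side lies across the slide, along world x.

I'll grip along y above the 3 mm strips. First I'll go over the plate and read the fingertip height from the wrist range.

```bash

python3 -m crank '[[[0.06,0.036,-0.003,0.02,0,0,-0.017],[0.06,0.035,-0.003,0.03,0,0,0],[0.06,0,0,0.03,0,0,0],[0.06,0,0,0,0,0,0],[0.06,0,0,0,0,0,0]]]'
python3 - <<'E'
from h import *
a=snapshot("wrist");P=cloud(a)
s=st()["ee_pos"]
for u0,u1 in((150,318),(322,500)):
    Q=P[260:380,u0:u1].reshape(-1,3);Q=Q[(abs(Q[:,0]-s[0])<14)&(Q[:,2]>108)&(Q[:,2]<260)]
    k=Q[:,2]<np.percentile(Q[:,2],10)
    print(len(Q),"tip z-TCP",(np.percentile(Q[:,2],[1,3,10])-s[2]).round(1),"y-TCP range of low part",(np.percentile(Q[k,1],[5,95])-s[1]).round(1),"x",np.percentile(Q[:,0],[5,95]).round(1)-s[0].round(1))
plan([536.3,-304,95],3.158)
E
```

```text
time: 11.55
ee_pos: [537.7, -303.2, 153.9]
tcp_rot: [-3.139, 0.007, -3.121]
force: [-0.6, 0.1, -0.3]
opening: 0.701
grip_force: 0.0
5074 tip z-TCP [ 7.3 10.  16.2] y-TCP range of low part [-41.1 -29.8] x [-12.4   5.9]
4948 tip z-TCP [ 7.   9.9 15.9] y-TCP range of low part [29.8 40.6] x [-13.6   4.8]
at [ 538.1 -303.6  154.1] [-3.139  0.007 -3.121] j [-0.51  0.51  0.19  1.25  0.   -0.53] t 11.6 F [ 0.5 -0.4 -0.2] open 0.703 grip 0.0
shift now [ 0.0023 -0.0002  0.0591] turn [-0.003  0.007  0.004] shift after turn [ 0.0018 -0.0004  0.0591]
```

```bash

python3 -m crank '[[[0.06,0.002,0,0.03,0,0.007,0.004],[0.06,0,0,0.025,0,0,0],[0.06,0,0,0.009,0,0,0],[0.06,0,0,0,0,0,0],[0.06,0,0,0,0,0,0]]]'
python3 -m crank '[[[0.03,0,0,0,0,0,0],[0.03,0,0,0,0,0,0],[0.03,0,0,0,0,0,0],[0.03,0,0,0,0,0,0]]]' 50
python3 -m crank '[[[0.03,0,0,-0.01,0,0,0],[0.03,0,0,-0.03,0,0,0],[0.03,0,0,-0.03,0,0,0],[0.03,0,0,-0.03,0,0,0],[0.03,0,0,0,0,0,0]]]'
python3 - <<'E'
from h import *
plan([478,7,170],np.pi-0.165)
E
```

```text
time: 12.22
ee_pos: [535.9, -304.4, 89.6]
tcp_rot: [-3.139, -0.0, -3.127]
force: [0.4, -0.2, -0.1]
opening: 0.707
grip_force: 0.0
time: 12.72
ee_pos: [535.9, -304.5, 89.9]
tcp_rot: [-3.139, 0.001, -3.127]
force: [-0.1, 0.0, 6.6]
opening: 0.562
grip_force: 52.2
time: 13.35
ee_pos: [536.5, -304.6, 191.2]
tcp_rot: [-3.137, 0.003, -3.127]
force: [0.1, 0.0, -1.6]
opening: 0.563
grip_force: 51.8
at [ 536.5 -304.6  191.2] [-3.137e+00  3.000e-03 -3.127e+00] j [-0.52  0.49  0.26  1.34 -0.   -0.53] t 13.35 F [ 0.1  0.  -1.6] open 0.563 grip 51.8
shift now [0.054  0.3126 0.0197] turn [-0.004  0.003  0.18 ] shift after turn [0.1089 0.2978 0.0212]
```

```bash

python3 -m crank '[[[0.03,-0.003,0.052,0,0,0,0],[0.03,-0.003,0.052,0,0,0,0],[0.03,-0.003,0.052,0,0,0,0],[0.03,-0.003,0.052,0,0,0,0],[0.03,-0.003,0.052,0,0,0,0]]]'
python3 -m crank '[[[0.03,0,0.052,-0.01,0,0,0],[0.03,0,0,-0.02,0,0,0.18],[0.03,0,0,0,0,0,0],[0.03,0,0,0,0,0,0]]]'
python3 - <<'E'
from h import *
a=snapshot("wrist");np.savez("w4.npz",**a);P=cloud(a);im=a["color"];save("w4",im)
X,Y,Z=P[...,0],P[...,1],P[...,2]
near=(abs(X-478)<80)&(abs(Y-7)<75)
dark=im.max(2)<80
b=near&dark&(Z>4)&(Z<11);print("base",rect(P[b]))
t=near&dark&(Z>56)&(Z<67);print("posts",rect(P[t]))
hb=(abs(X-628)<80)&(abs(Y-13)<70)&(im.max(2)>150)&(Z>33)&(Z<46);print("pile",rect(P[hb]) if hb.sum()>20 else hb.sum())
plan([478,7,100],np.pi-0.165)
E
```

```text
time: 13.98
ee_pos: [545.1, -41.9, 186.1]
tcp_rot: [-3.141, -0.005, -3.127]
force: [0.8, -0.3, -1.0]
opening: 0.558
grip_force: 51.8
time: 14.48
ee_pos: [544.8, 8.0, 216.2]
tcp_rot: [-3.14, -0.004, 2.978]
force: [-0.5, 0.8, -2.0]
opening: 0.561
grip_force: 51.9
base {'c': [476.1, 6.7], 'wh': (111.5, 86.0), 'yaw': -0.153, 'z': 8.2, 'n': 6681}
posts {'c': [476.2, 6.7], 'wh': (94.7, 69.6), 'yaw': -0.154, 'z': 61.7, 'n': 368}
pile 0
at [544.7   7.7 216.1] [-3.14  -0.005  2.977] j [ 0.01  0.34  0.1   1.34 -0.    0.18] t 14.53 F [-0.4  0.9 -1.3] open 0.561 grip 51.9
shift now [ 0.0651 -0.0114  0.1164] turn [-0.002 -0.005  0.001] shift after turn [ 0.0657 -0.0117  0.1161]
```

View pics/w4.png

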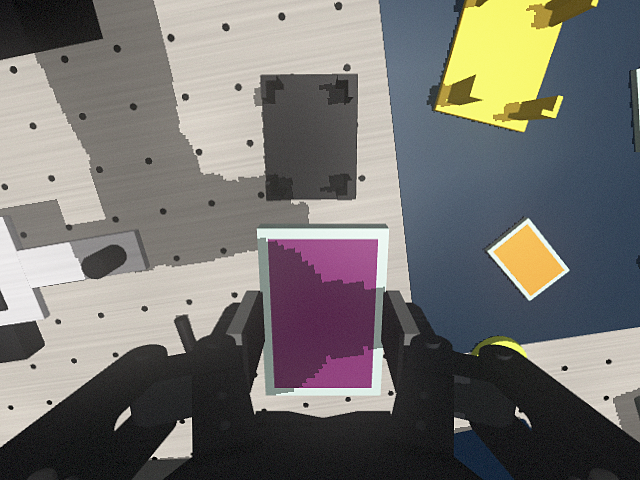

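Carrier measured at (476.2, 6.7), yaw −0.154. The plate sits centred in the fingers and the carrier at (310,135) is empty.

```bash

python3 -m crank '[[[0.03,0.034,-0.006,0.03,0,0,-0.011],[0.03,0.034,-0.006,0.04,0,0,0],[0.03,0,0,0.06,0,0,0],[0.03,0,0,0,0,0,0],[0.03,0,0,0,0,0,0]]]'
python3 - <<'E'
from h import *
plan([476.2,6.7,9],np.pi-0.154)
E
```

```text
time: 15.15
ee_pos: [477.3, 6.8, 88.9]
tcp_rot: [-3.14, -0.001, 2.987]
force: [1.1, 0.9, -0.4]
opening: 0.563
grip_force: 52.3
at [477.3   6.8  88.9] [-3.140e+00 -1.000e-03  2.987e+00] j [ 0.01  0.31 -0.29  0.97 -0.    0.17] t 15.15 F [ 1.1  0.9 -0.4] open 0.563 grip 52.3
shift now [ 0.0009 -0.0002  0.0799] turn [-0.001 -0.001 -0.001] shift after turn [ 0.001  -0.0003  0.0799]
```

```bash

python3 -m crank '[[[0.03,0.001,0,0.04,0,0,0],[0.03,0,0,0.03,0,0,0],[0.03,0,0,0.008,0,0,0],[0.03,0,0,0.002,0,0,0],[0.03,0,0,0,0,0,0]]]'
python3 -m crank '[[[0.06,0,0,0,0,0,0],[0.06,0,0,0,0,0,0],[0.06,0,0,-0.02,0,0,0],[0.06,0,0,-0.05,0,0,0],[0.06,0,0,-0.06,0,0,0]]]'
python3 -m crank '[[[0.06,-0.0625,0,-0.05,0,0,0],[0.06,-0.03,0,0,0,0,0],[0.06,0,0,0,0,0,0],[0.06,0,0,0,0,0,0]]]'
python3 - <<'E'
from h import *
a=snapshot("wrist");im=a["color"];save("w5",im)
hsv=cv2.cvtColor(im,cv2.COLOR_RGB2HSV).astype(int);H,S,V=hsv[...,0],hsv[...,1],hsv[...,2]
print("film a in carrier",blob(a,(H>135)&(H<170)&(S>100)&(V>30),16))
plan([628+70,13,210],np.pi+0.265)
E
```

```text
time: 15.78
ee_pos: [479.5, 7.0, 11.9]
tcp_rot: [-3.141, 0.006, 2.987]
force: [-0.7, 0.5, 10.1]
opening: 0.563
grip_force: 59.3
time: 16.4
ee_pos: [474.3, 7.4, 138.6]
tcp_rot: [-3.14, -0.005, 2.987]
force: [2.0, -0.0, 0.3]
opening: 0.7
grip_force: 0.0
time: 16.9
ee_pos: [552.2, -4.6, 176.0]
tcp_rot: [-3.14, -0.005, 2.987]
force: [-1.1, -0.2, 0.2]
opening: 0.703
grip_force: 0.0
film a in carrier {'c': [482.1, 6.4], 'wh': (65.8, 41.5), 'yaw': -0.153, 'z': 16.0, 'n': 4540, 'px': (323, 133)}
at [551.9  -4.5 176. ] [-3.14  -0.005  2.988] j [-0.01  0.38  0.05  1.25 -0.    0.15] t 16.95 F [-0.6 -0.4 -0.1] open 0.702 grip 0.0
shift now [-0.1415  0.0396 -0.0347] turn [-0.001 -0.005 -0.419] shift after turn [-0.1456 -0.0214 -0.034 ]
```

The plate lies flat in the carrier, about 6 mm off along x but within tolerance. Next, the top sheet.

```bash

python3 -m crank '[[[0.068,-0.036,0.015,0,0,0,0],[0.068,-0.036,0.015,0,0,0,0],[0.068,0,0,0.02,0,0,-0.14],[0.068,0,0,0.03,0,0,-0.14],[0.068,0,0,0.026,0,0,-0.139]]]'
python3 -m crank '[[[0.068,0,0,0,0,0,0],[0.068,0,0,0,0,0,0]]]'
python3 - <<'E'
from h import *
plan([628,13.5,28],np.pi+0.263)
a=snapshot("wrist");P=cloud(a);im=a["color"];np.savez("w5.npz",**a)
m=(abs(P[...,0]-628)<70)&(abs(P[...,1]-13)<60)&(im.min(2)>100)&(P[...,2]>33)&(P[...,2]<44);print(rect(P[m]) if m.sum()>9 else 0)
E
```

```text
time: 17.58
ee_pos: [627.3, 14.2, 99.0]
tcp_rot: [3.141, -0.005, -2.872]
force: [-0.7, 0.7, 0.6]
opening: 0.795
grip_force: 0.0
time: 17.82
ee_pos: [628.8, 14.0, 101.4]
tcp_rot: [-3.141, -0.002, -2.879]
force: [0.4, -0.6, 0.4]
opening: 0.794
grip_force: 0.0
at [628.8  14.  101.4] [-3.141e+00 -2.000e-03 -2.879e+00] j [ 0.02  0.57  0.16  1.16 -0.   -0.24] t 17.82 F [ 0.4 -0.6  0.4] open 0.794 grip 0.0
shift now [ 0.0008 -0.0003  0.0734] turn [-0.001 -0.002  0.   ] shift after turn [ 0.001  -0.0003  0.0734]
{'c': [623.2, 13.8], 'wh': (78.7, 54.3), 'yaw': 0.265, 'z': 38.1, 'n': 11730}
```

```bash

python3 -m crank '[[[0.068,0.004,0.001,0.035,0,0,0],[0.068,0,0,0.03,0,0,0],[0.068,0,0,0.008,0,0,0],[0.068,0,0,0,0,0,0]]]'
python3 -m crank '[[[0.035,0,0,0,0,0,0],[0.035,0,0,0,0,0,0],[0.035,0,0,0,0,0,0],[0.035,0,0,0,0,0,0]]]' 30
python3 -m crank '[[[0.035,0,0,-0.005,0,0,0],[0.035,0,0,-0.02,0,0,0],[0.035,0,0,-0.04,0,0,0],[0.035,0,0,-0.05,0,0,0],[0.035,0,0,-0.02,0,0,0]]]'
python3 - <<'E'
from h import *
plan([476.2,6.7,110],np.pi-0.154)
E
```

```text
time: 18.38
ee_pos: [625.0, 13.8, 28.3]
tcp_rot: [-3.141, -0.002, -2.877]
force: [0.3, -0.2, 0.5]
opening: 0.796
grip_force: 0.0
time: 18.88
ee_pos: [626.2, 13.8, 29.6]
tcp_rot: [-3.14, 0.001, -2.877]
force: [-0.2, -0.8, 6.5]
opening: 0.622
grip_force: 32.0
time: 19.5
ee_pos: [626.3, 14.0, 166.3]
tcp_rot: [-3.14, 0.002, -2.877]
force: [0.2, 0.9, 0.2]
opening: 0.621
grip_force: 31.6
at [626.3  14.  166.3] [-3.140e+00  2.000e-03 -2.877e+00] j [ 0.02  0.52  0.25  1.3  -0.   -0.24] t 19.5 F [0.2 0.9 0.2] open 0.621 grip 31.6
shift now [0.1469 0.0323 0.0559] turn [-0.001  0.003  0.419] shift after turn [ 0.1472 -0.0302  0.0563]
```

```bash

python3 -m crank '[[[0.035,0.048,0.01,0,0,0,0],[0.035,0.048,0.01,0,0,0,0],[0.035,0.047,0.011,0,0,0,0],[0.035,0,0,0.01,0,0,0.14],[0.035,0,0,0.02,0,0,0.14]]]'
python3 -m crank '[[[0.035,0,0,0.02,0,0,0.138],[0.035,0,0,0,0,0,0],[0.035,0,0,0,0,0,0]]]'
python3 - <<'E'
from h import *
plan([479,6.7,20],np.pi-0.154)
a=snapshot("wrist");im=a["color"];np.savez("w6.npz",**a);P=cloud(a);s=st()["ee_pos"]
m=(P[...,2]>s[2]-2)&(P[...,2]<s[2]+16)&(im.min(2)>110)
print(m.sum(),rect(P[m]) if m.sum()>9 else 0)
t=(abs(P[...,0]-476)<75)&(abs(P[...,1]-7)<70)&(im.max(2)<80)&(P[...,2]>56)&(P[...,2]<67);print("posts",t.sum(),rect(P[t]))
E
```

```text
time: 20.12
ee_pos: [478.7, 6.4, 133.8]
tcp_rot: [-3.141, 0.0, 3.122]
force: [-0.2, 0.6, -0.8]
opening: 0.617
grip_force: 31.6
time: 20.5
ee_pos: [478.9, 6.4, 113.4]
tcp_rot: [-3.14, -0.002, 2.99]
force: [-0.1, -0.2, 0.3]
opening: 0.618
grip_force: 31.6
at [478.9   6.4 113.4] [-3.14e+00 -2.00e-03  2.99e+00] j [ 0.01  0.29 -0.25  1.03 -0.    0.17] t 20.5 F [-0.1 -0.2  0.3] open 0.618 grip 31.6
shift now [-0.0002  0.0005  0.0934] turn [-0.001 -0.002  0.003] shift after turn [-0.0001  0.0004  0.0934]
23867 {'c': [476.8, 6.1], 'wh': (80.1, 79.9), 'yaw': -0.141, 'z': 121.9, 'n': 23867}
posts 730 {'c': [437.5, 12.7], 'wh': (70.1, 16.3), 'yaw': 1.419, 'z': 62.0, 'n': 730}
```

```bash

python3 -m crank '[[[0.035,0,0,0.04,0,0,0],[0.035,0,0,0.035,0,0,0],[0.035,0,0,0.018,0,0,0],[0.035,0,0,0.003,0,0,0],[0.035,0,0,0,0,0,0]]]'
python3 -m crank '[[[0.035,0,0,0,0,0,0]]]'
```

```text
time: 21.18
ee_pos: [479.2, 6.3, 17.7]
tcp_rot: [-3.14, -0.001, 2.989]
force: [0.6, -0.9, -0.9]
opening: 0.616
grip_force: 31.6
time: 21.3
ee_pos: [479.5, 6.3, 18.0]
tcp_rot: [-3.141, 0.0, 2.989]
force: [-0.0, 0.3, -0.8]
opening: 0.618
grip_force: 31.6
```

```bash

python3 -m crank '[[[0.035,0,0,0.002,0,0,0],[0.035,0,0,0,0,0,0],[0.065,0,0,0,0,0,0],[0.065,0,0,0,0,0,0],[0.065,0,0,-0.01,0,0,0]]]'
python3 -m crank '[[[0.065,0,0,-0.03,0,0,0],[0.065,0,0,-0.06,0,0,0],[0.065,0,0,-0.04,0,0,0],[0.065,0,0,0,0,0,0]]]'
cat >> h.py <<'E'
def carrier_top(z):
    a=snapshot("wrist");im=a["color"];P=cloud(a)
    m=(abs(P[...,0]-476)<60)&(abs(P[...,1]-7)<50)&(abs(P[...,2]-z)<6)&(im.max(2)>95)
    if m.sum()<50: print("none",m.sum());return a
    d=rect(P[m]);c=np.array(d["c"])-[476.2,6.7];R=np.array([[np.cos(.154),-np.sin(.154)],[np.sin(.154),np.cos(.154)]])
    print("carrier top",d,"carrier-frame",(R@c).round(1));Q=P[m];A=np.c_[Q[:,:2]-Q[:,:2].mean(0),np.ones(len(Q))];print("plane",np.linalg.lstsq(A,Q[:,2],rcond=None)[0].round(3));return a
E
python3 - <<'E'
from h import *
a=carrier_top(24)
a=snapshot("top");im=a["color"];np.savez("top3.npz",**a)
hsv=cv2.cvtColor(im,cv2.COLOR_RGB2HSV).astype(int);H,S,V=hsv[...,0],hsv[...,1],hsv[...,2]
bx=np.zeros(H.shape,bool);bx[156:298,158:290]=1
print("amber",blob(a,bx&(H>10)&(H<24)&(S>100)&(V>120),8));print("green",blob(a,bx&(H>45)&(H<85)&(S>100)&(V>80),8))
plan([631,207,140],np.pi+.59)
E
```

```text
time: 21.92
ee_pos: [477.2, 6.3, 24.3]
tcp_rot: [-3.14, -0.005, 2.988]
force: [0.2, -0.3, -0.3]
opening: 0.759
grip_force: 0.0
time: 22.42
ee_pos: [481.5, 6.5, 159.1]
tcp_rot: [-3.142, 0.006, 2.988]
force: [0.4, -0.6, -0.8]
opening: 0.757
grip_force: 0.0
carrier top {'c': [476.4, 6.3], 'wh': (78.2, 54.2), 'yaw': -0.154, 'z': 24.1, 'n': 6875} carrier-frame [ 0.3 -0.4]
plane [1.0000e-03 1.0000e-03 2.4079e+01]
amber {'c': [631.2, 206.6], 'wh': (64.7, 38.7), 'yaw': 0.594, 'z': 8.0, 'n': 332, 'px': (246, 189)}
green {'c': [499.1, 334.4], 'wh': (62.1, 36.8), 'yaw': 0.124, 'z': 8.0, 'n': 312, 'px': (198, 236)}
at [478.6   6.4 155.2] [-3.140e+00 -2.000e-03  2.988e+00] j [ 0.01  0.25 -0.19  1.13 -0.    0.17] t 22.52 F [-0.5  0.5  0.3] open 0.761 grip 0.0
shift now [-0.12    0.2215  0.0147] turn [-0.001 -0.002 -0.743] shift after turn [-0.2382  0.0819  0.0152]
```

```bash

python3 -m crank '[[[0.07,-0.024,0.0443,0,0,0,0],[0.07,-0.024,0.0443,0,0,0,0],[0.07,-0.024,0.0443,0,0,0,0],[0.07,-0.024,0.0443,0,0,0,0],[0.07,-0.024,0.0443,0,0,0,0]]]'
python3 -m crank '[[[0.07,0,0,0.005,0,0,-0.186],[0.07,0,0,0.005,0,0,-0.186],[0.07,0,0,0.005,0,0,-0.186],[0.07,0,0,0,0,0,-0.185],[0.07,0,0,0,0,0,0]]]'
cat >> h.py <<'E'
def film(col,z=8):
    a=snapshot("wrist");im=a["color"];P=cloud(a)
    hsv=cv2.cvtColor(im,cv2.COLOR_RGB2HSV).astype(int);H,S,V=hsv[...,0],hsv[...,1],hsv[...,2]
    m={"amber":(H>10)&(H<24)&(S>100)&(V>60),"green":(H>45)&(H<85)&(S>100)&(V>40),"purple":(H>135)&(H<170)&(S>100)&(V>30)}[col]
    m&=(P[...,2]<z+15)&(P[...,2]>z-15)
    d=blob(a,m,z);print(col,d);return a,d
E
python3 - <<'E'
from h import *
a,d=film("amber")
plan([d["c"][0],d["c"][1],60],np.pi+d["yaw"])
E
```

```text
time: 23.15
ee_pos: [630.6, 207.9, 151.6]
tcp_rot: [-3.138, -0.006, 2.988]
force: [1.0, -0.1, 0.0]
opening: 0.818
grip_force: 0.0
time: 23.78
ee_pos: [629.7, 206.6, 136.7]
tcp_rot: [3.14, -0.007, -2.554]
force: [0.4, -0.2, 0.3]
opening: 0.822
grip_force: 0.0
amber {'c': [628.8, 205.4], 'wh': (66.2, 41.8), 'yaw': 0.592, 'z': 8.0, 'n': 4615, 'px': (321, 228)}
at [630.  206.7 137.2] [ 3.14  -0.006 -2.555] j [ 0.32  0.62  0.34  1.3  -0.   -0.27] t 23.82 F [ 0.8  0.7 -0.2] open 0.819 grip 0.0
shift now [ 0.0012 -0.0005  0.0773] turn [ 0.002 -0.006 -0.005] shift after turn [ 0.0017 -0.0004  0.0772]
```

```bash

python3 -m crank '[[[0.064,0.001,0,0.04,0,0,0],[0.064,0,0,0.05,0,0,0],[0.064,0,0,0.035,0,0,0],[0.064,0,0,0.011,0,0,0],[0.064,0,0,0,0,0,0]]]'
python3 -m crank '[[[0.03,0,0,0,0,0,0],[0.03,0,0,0,0,0,0],[0.03,0,0,0,0,0,0],[0.03,0,0,0,0,0,0]]]' 50
python3 -m crank '[[[0.03,0,0,-0.01,0,0,0],[0.03,0,0,-0.04,0,0,0],[0.03,0,0,-0.05,0,0,0],[0.03,0,0,-0.03,0,0,0],[0.03,0,0,0,0,0,0]]]'
python3 - <<'E'
from h import *
plan([478,6.7,130],np.pi-0.154)
E
```

```text
time: 24.45
ee_pos: [629.4, 206.2, 2.7]
tcp_rot: [3.141, -0.004, -2.553]
force: [-0.1, 0.1, 0.7]
opening: 0.753
grip_force: 0.0
time: 24.95
ee_pos: [632.6, 207.7, 7.6]
tcp_rot: [-3.141, 0.005, -2.552]
force: [-0.3, 0.8, 6.9]
opening: 0.355
grip_force: 3.2
time: 25.58
ee_pos: [632.9, 207.2, 138.7]
tcp_rot: [-3.139, 0.006, -2.552]
force: [0.1, -0.4, -0.1]
opening: 0.348
grip_force: 0.0
at [632.9 207.2 138.7] [-3.139  0.006 -2.552] j [ 0.32  0.62  0.34  1.29 -0.   -0.27] t 25.57 F [ 0.1 -0.4 -0.1] open 0.348 grip 0.0
shift now [ 0.2403 -0.0805  0.0073] turn [0.    0.007 0.744] shift after turn [ 0.1223 -0.2219  0.0087]
```

The grasp slipped off the plate, which was held too shallow. Re-measuring it.

```bash

python3 -m crank '[[[0.07,0,0,0,0,0,0],[0.07,0,0,0,0,0,0],[0.07,0,0,0,0,0,0]]]'
python3 - <<'E'
from h import *
a,d=film("amber");np.savez("w7.npz",**a)
P=cloud(a);s=st()["ee_pos"]
hsv=cv2.cvtColor(a["color"],cv2.COLOR_RGB2HSV).astype(int)
m=(hsv[...,0]>10)&(hsv[...,0]<24)&(hsv[...,1]>100);m&=(abs(P[...,0]-630)<60)&(abs(P[...,1]-207)<60);print("film z",np.percentile(P[m][:,2],[5,50,95]))
plan([d["c"][0],d["c"][1],-2],np.pi+d["yaw"])
E
```

```text
time: 25.95
ee_pos: [629.4, 206.2, 131.7]
tcp_rot: [3.14, -0.005, -2.552]
force: [0.2, 0.6, -1.1]
opening: 0.819
grip_force: 0.0
amber {'c': [629.1, 205.5], 'wh': (65.9, 41.9), 'yaw': 0.591, 'z': 8.0, 'n': 4759, 'px': (322, 231)}
film z [7.27509593 8.35235251 9.68949692]
at [629.6 206.2 131.9] [ 3.14  -0.005 -2.552] j [ 0.32  0.62  0.33  1.28 -0.   -0.27] t 26.0 F [-0.2  0.7 -0.7] open 0.815 grip 0.0
shift now [ 1.000e-04 -5.000e-04  1.339e-01] turn [ 0.001 -0.005 -0.001] shift after turn [ 0.0008 -0.0003  0.1339]
```

```bash

python3 -m crank '[[[0.064,0,-0.001,0.04,0,0,0],[0.064,0,0,0.05,0,0,0],[0.064,0,0,0.035,0,0,0],[0.064,0,0,0.009,0,0,0],[0.064,0,0,0,0,0,0]]]'
python3 -m crank '[[[0.064,0,0,0,0,0,0],[0.064,0,0,0,0,0,0]]]'
```

```text
time: 26.62
ee_pos: [630.3, 205.4, -1.0]
tcp_rot: [3.141, -0.003, -2.552]
force: [0.3, -0.5, 0.8]
opening: 0.751
grip_force: 0.0
time: 26.88
ee_pos: [631.8, 205.9, 1.3]
tcp_rot: [-3.141, 0.001, -2.552]
force: [1.3, 0.7, 0.1]
opening: 0.746
grip_force: 0.0
```

```bash

python3 -m crank '[[[0.064,0,0,0.003,0,0,0],[0.064,0,0,0,0,0,0],[0.064,0,0,0,0,0,0]]]'
python3 -m crank '[[[0.03,0,0,0,0,0,0],[0.03,0,0,0,0,0,0],[0.03,0,0,0,0,0,0],[0.03,0,0,0,0,0,0]]]' 50
python3 - <<'E'
from h import *
plan([478,6.7,130],np.pi-0.154)
E
```

```text
time: 27.25
ee_pos: [630.3, 205.4, -3.8]
tcp_rot: [3.141, -0.003, -2.552]
force: [0.1, 0.3, -0.0]
opening: 0.75
grip_force: 0.0
time: 27.75
ee_pos: [631.3, 205.7, -2.5]
tcp_rot: [-3.141, -0.001, -2.552]
force: [-0.3, 0.5, 5.6]
opening: 0.567
grip_force: 54.7
at [631.3 205.7  -2.5] [-3.141e+00 -1.000e-03 -2.552e+00] j [ 0.32  0.73  0.16  1.   -0.   -0.27] t 27.75 F [-0.3  0.5  5.6] open 0.567 grip 54.7
shift now [ 0.2381 -0.0801 -0.1323] turn [-0.    -0.     0.744] shift after turn [ 0.121  -0.2201 -0.1325]
```

```bash

python3 -m crank '[[[0.03,0,0,-0.01,0,0,0],[0.03,0,0,-0.04,0,0,0],[0.03,0,0,-0.05,0,0,0],[0.03,0.02,-0.007,-0.04,0,0,0],[0.03,0.04,-0.013,0,0,0,0]]]'
python3 -m crank '[[[0.03,0.045,-0.015,0,0,0,0],[0.03,0.045,-0.015,0,0,0,0],[0.03,0.045,-0.015,0,0,0,0],[0.03,0.043,-0.015,0,0,0,0.0],[0.03,0,0,0,0,0,0.186]]]'
python3 -m crank '[[[0.03,0,0,0,0,0,0.186],[0.03,0,0,0.01,0,0,0.186],[0.03,0,0,0.01,0,0,0.186],[0.03,0,0,0.01,0,0,0],[0.03,0,0,0,0,0,0]]]'
python3 - <<'E'
from h import *
a,d=film("amber",st()["ee_pos"][2]+8)
plan([478,6.7,28],np.pi-0.154)
E
```

```text
time: 28.38
ee_pos: [595.1, 156.9, 141.1]
tcp_rot: [-3.139, 0.007, -2.55]
force: [0.6, -0.9, -1.2]
opening: 0.568
grip_force: 52.3
time: 29.0
ee_pos: [474.7, 4.6, 137.0]
tcp_rot: [3.141, -0.005, -2.746]
force: [0.6, 0.6, -0.4]
opening: 0.569
grip_force: 52.3
time: 29.62
ee_pos: [476.5, 6.7, 106.0]
tcp_rot: [-3.14, -0.004, 2.99]
force: [0.1, 0.5, -0.5]
opening: 0.569
grip_force: 52.3
amber {'c': [476.8, 6.4], 'wh': (67.9, 42.9), 'yaw': -0.155, 'z': 114.0, 'n': 16024, 'px': (322, 309)}
at [477.    6.7 106.6] [-3.140e+00 -3.000e-03  2.989e+00] j [ 0.01  0.29 -0.27  1.01 -0.    0.17] t 29.68 F [ 0.4  0.2 -0.4] open 0.564 grip 52.3
shift now [-0.0013  0.0003  0.0786] turn [-0.002 -0.003  0.002] shift after turn [-0.001   0.0001  0.0786]
```

```bash

python3 -m crank '[[[0.03,0,0,0.03,0,0,0],[0.03,0,0,0.03,0,0,0],[0.03,0,0,0.018,0,0,0],[0.03,0,0,0.003,0,0,0],[0.03,0,0,0,0,0,0]]]'
python3 -m crank '[[[0.03,0,0,0.0015,0,0,0],[0.03,0,0,0,0,0,0],[0.03,0,0,0,0,0,0]]]'
```

```text
time: 30.3
ee_pos: [477.7, 6.6, 26.4]
tcp_rot: [-3.14, -0.002, 2.988]
force: [0.7, -1.1, -0.3]
opening: 0.567
grip_force: 52.3
time: 30.68
ee_pos: [477.4, 6.6, 24.7]
tcp_rot: [-3.14, -0.002, 2.987]
force: [-0.1, 0.7, -0.7]
opening: 0.565
grip_force: 52.3
```

```bash

python3 -m crank '[[[0.03,0,0,0.002,0,0,0],[0.03,0,0,0,0,0,0],[0.03,0,0,0.001,0,0,0],[0.03,0,0,0,0,0,0]]]'
```

```text
time: 31.18
ee_pos: [477.1, 6.6, 21.5]
tcp_rot: [-3.14, -0.002, 2.987]
force: [-1.7, -0.1, 2.7]
opening: 0.563
grip_force: 53.4
```

Light contact. I'll release, check, then go over the holder for sheet 2.

```bash

python3 -m crank '[[[0.062,0,0,0,0,0,0],[0.062,0,0,0,0,0,0],[0.062,0,0,-0.01,0,0,0],[0.062,0,0,-0.04,0,0,0],[0.062,0,0,-0.06,0,0,0]]]'
python3 - <<'E'
from h import *
a,d=film("amber",32)
plan([624,13.8,100],np.pi+0.265)
E
```

```text
time: 31.8
ee_pos: [475.9, 6.7, 131.5]
tcp_rot: [-3.139, -0.006, 2.987]
force: [1.1, -0.1, -0.2]
opening: 0.725
grip_force: 0.0
amber {'c': [475.9, 6.4], 'wh': (65.9, 42.2), 'yaw': -0.155, 'z': 32.0, 'n': 5658, 'px': (322, 240)}
at [481.5   6.8 140.7] [3.141 0.009 2.987] j [ 0.01  0.26 -0.22  1.09 -0.    0.17] t 31.85 F [ 2.3 -0.4  5.4] open 0.724 grip 0.0
shift now [-0.1394  0.0288  0.0419] turn [-0.001  0.009 -0.419] shift after turn [-0.1394 -0.0306  0.0407]
```

```bash

python3 -m crank '[[[0.068,-0.048,0.01,0,0,0,0],[0.068,-0.048,0.01,0,0,0,0],[0.068,-0.048,0.0095,0,0,0,0],[0.068,0,0,0.01,0,0,-0.14],[0.068,0,0,0.01,0,0,-0.14]]]'
python3 -m crank '[[[0.068,0,0,0.01,0,0,-0.139],[0.068,0,0,0,0,0,0],[0.068,0,0,0,0,0,0]]]'
cat >> h.py <<'E'
def pile(z):
    a=snapshot("wrist");P=cloud(a);im=a["color"]
    m=(abs(P[...,0]-626)<65)&(abs(P[...,1]-13)<50)&(im.min(2)>100)&(abs(P[...,2]-z)<4);d=rect(P[m]);print("pile",d)
    plan([d["c"][0]+1,d["c"][1],z-11],np.pi+d["yaw"])
E
python3 -c "
from h import *
pile(30)"
```

```text
time: 32.48
ee_pos: [624.9, 13.8, 110.5]
tcp_rot: [-3.141, -0.003, -3.011]
force: [0.5, 0.9, -0.3]
opening: 0.797
grip_force: 0.0
time: 32.85
ee_pos: [624.5, 13.8, 101.6]
tcp_rot: [-3.141, -0.002, -2.879]
force: [0.4, -1.2, -0.4]
opening: 0.799
grip_force: 0.0
pile {'c': [624.5, 13.8], 'wh': (79.1, 54.1), 'yaw': 0.275, 'z': 30.1, 'n': 10767}
at [624.6  13.8 101.8] [-3.141e+00 -2.000e-03 -2.878e+00] j [ 0.02  0.56  0.15  1.16 -0.   -0.24] t 32.9 F [0.5 0.  0.4] open 0.799 grip 0.0
shift now [-0.001  -0.0001  0.0828] turn [-0.001 -0.002 -0.012] shift after turn [-0.0009 -0.0002  0.0828]
```

```bash

python3 -m crank '[[[0.068,0,0,0.035,0,0,-0.012],[0.068,0,0,0.035,0,0,0],[0.068,0,0,0.012,0,0,0],[0.068,0,0,0,0,0,0]]]'
python3 -m crank '[[[0.035,0,0,0,0,0,0],[0.035,0,0,0,0,0,0],[0.035,0,0,0,0,0,0],[0.035,0,0,0,0,0,0]]]' 30
python3 -m crank '[[[0.035,0,0,-0.005,0,0,0],[0.035,0,0,-0.02,0,0,0],[0.035,0,0,-0.04,0,0,0],[0.035,0,0,-0.05,0,0,0],[0.035,0,0,-0.02,0,0,0]]]'
python3 -m crank '[[[0.035,0,0,0,0,0,0],[0.035,0,0,0,0,0,0]]]'
python3 - <<'E'
from h import *
plan([478,6.7,110],np.pi-0.154)
E
```

```text
time: 33.4
ee_pos: [623.7, 13.6, 18.7]
tcp_rot: [-3.142, -0.004, -2.865]
force: [-0.4, 0.2, -0.2]
opening: 0.797
grip_force: 0.0
time: 33.9
ee_pos: [625.5, 13.7, 20.8]
tcp_rot: [-3.14, 0.001, -2.865]
force: [0.6, -0.0, 5.4]
opening: 0.617
grip_force: 32.4
time: 34.52
ee_pos: [625.7, 13.8, 157.6]
tcp_rot: [-3.14, 0.002, -2.865]
force: [-0.0, 0.1, -1.3]
opening: 0.62
grip_force: 31.8
time: 34.78
ee_pos: [623.2, 13.7, 152.3]
tcp_rot: [3.141, -0.006, -2.865]
force: [-0.5, -0.1, -0.2]
opening: 0.618
grip_force: 31.8
at [623.2  13.7 152.3] [ 3.141 -0.006 -2.865] j [ 0.02  0.53  0.23  1.27 -0.   -0.25] t 34.77 F [-0.5 -0.1 -0.2] open 0.618 grip 31.8
shift now [0.1414 0.0329 0.0431] turn [-0.001 -0.006  0.431] shift after turn [ 0.1424 -0.0292  0.0423]
```

```bash

python3 -m crank '[[[0.035,0.047,0.011,0,0,0,0],[0.035,0.047,0.011,0,0,0,0],[0.035,0.047,0.011,0,0,0,0],[0.035,0,0,0.01,0,0,0.144],[0.035,0,0,0.015,0,0,0.144]]]'
python3 -m crank '[[[0.035,0,0,0.015,0,0,0.143],[0.035,0,0,0,0,0,0],[0.035,0,0,0,0,0,0]]]'
cat >> h.py <<'E'
def held_sheet():
    a=snapshot("wrist");im=a["color"];P=cloud(a);s=st()["ee_pos"]
    m=(P[...,2]>s[2]+3)&(P[...,2]<s[2]+16)&(im.min(2)>140);m=cv2.erode(m.astype(np.uint8),np.ones((5,5)))>0
    print("held",rect(P[m])); plan([478,6.7,30],np.pi-0.154)
E
python3 -c "
from h import *
held_sheet()"
```

```text
time: 35.4
ee_pos: [477.9, 6.9, 127.9]
tcp_rot: [-3.14, -0.005, 3.126]
force: [0.7, -0.5, -0.5]
opening: 0.622
grip_force: 31.8
time: 35.78
ee_pos: [479.1, 7.0, 113.8]
tcp_rot: [-3.14, -0.004, 2.989]
force: [0.2, -0.6, 0.7]
opening: 0.617
grip_force: 31.8
held {'c': [478.7, 6.8], 'wh': (78.7, 52.6), 'yaw': -0.151, 'z': 123.1, 'n': 8024}
at [479.5   7.  114.2] [-3.140e+00 -3.000e-03  2.989e+00] j [ 0.02  0.29 -0.25  1.03 -0.    0.17] t 35.83 F [-0.2  0.2 -0.4] open 0.617 grip 31.8
shift now [ 0.0012 -0.0004  0.0842] turn [-0.002 -0.003  0.001] shift after turn [ 0.0015 -0.0005  0.0842]
```

```bash

python3 -m crank '[[[0.035,0.002,0,0.03,0,0,0],[0.035,0,0,0.03,0,0,0],[0.035,0,0,0.017,0,0,0],[0.035,0,0,0.0035,0,0,0],[0.035,0,0,0,0,0,0]]]'
python3 -m crank '[[[0.035,0,0,0,0,0,0],[0.035,0,0,0.0015,0,0,0],[0.035,0,0,0,0,0,0]]]'
```

```text
time: 36.45
ee_pos: [477.9, 7.2, 34.3]
tcp_rot: [-3.14, -0.002, 2.988]
force: [0.1, 0.5, -0.7]
opening: 0.618
grip_force: 31.8
time: 36.83
ee_pos: [477.5, 7.2, 32.6]
tcp_rot: [-3.14, -0.002, 2.987]
force: [-0.1, -0.4, -0.5]
opening: 0.618
grip_force: 31.8
```

```bash

python3 -m crank '[[[0.035,0,0,0.002,0,0,0],[0.035,0,0,0,0,0,0],[0.065,0,0,0,0,0,0],[0.065,0,0,0,0,0,0],[0.065,0,0,-0.01,0,0,0]]]'
python3 -m crank '[[[0.065,0,0,-0.03,0,0,0],[0.065,0,0,-0.06,0,0,0],[0.065,0,0,-0.03,0,0,0],[0.065,0,0,0,0,0,0],[0.065,0,0,0,0,0,0]]]'
python3 - <<'E'
from h import *
carrier_top(40)
a=snapshot("top");im=a["color"]
hsv=cv2.cvtColor(im,cv2.COLOR_RGB2HSV).astype(int);H,S,V=hsv[...,0],hsv[...,1],hsv[...,2]
bx=np.zeros(H.shape,bool);bx[140:310,140:310]=1
d=blob(a,bx&(H>45)&(H<85)&(S>100)&(V>80),8);print("green",d)
plan([d["c"][0]-1,d["c"][1],130],np.pi+d["yaw"])
E
```

```text
time: 37.45
ee_pos: [476.4, 7.2, 39.8]
tcp_rot: [-3.14, -0.005, 2.987]
force: [0.9, -0.3, 0.2]
opening: 0.764
grip_force: 0.0
time: 38.08
ee_pos: [477.1, 7.3, 159.8]
tcp_rot: [-3.14, -0.003, 2.987]
force: [-0.3, -1.0, -0.9]
opening: 0.76
grip_force: 0.0
carrier top {'c': [478.2, 6.7], 'wh': (81.5, 54.3), 'yaw': -0.154, 'z': 40.1, 'n': 7515} carrier-frame [2.  0.3]
plane [-3.0000e-03  2.0000e-03  4.0056e+01]
green {'c': [499.1, 334.4], 'wh': (62.2, 37.1), 'yaw': 0.116, 'z': 8.0, 'n': 314, 'px': (198, 236)}
at [476.5   7.3 158.9] [-3.14  -0.005  2.987] j [ 0.02  0.24 -0.18  1.15 -0.    0.17] t 38.17 F [ 0.6 -0.3 -0. ] open 0.762 grip 0.0
shift now [0.0288 0.3266 0.0285] turn [-0.001 -0.006 -0.27 ] shift after turn [-0.0593  0.3224  0.0289]
```

```bash

python3 -m crank '[[[0.07,0.005,0.0545,0,0,0,0],[0.07,0.005,0.0545,0,0,0,0],[0.07,0.005,0.0545,0,0,0,0],[0.07,0.005,0.0545,0,0,0,0],[0.07,0.005,0.0545,0,0,0,0]]]'
python3 -m crank '[[[0.07,0.004,0.0545,0.01,0,0,0],[0.07,0,0,0.01,0,0,-0.135],[0.07,0,0,0.01,0,0,-0.135],[0.07,0,0,0,0,0,0],[0.07,0,0,0,0,0,0]]]'
python3 - <<'E'
from h import *
a,d=film("green")
plan([d["c"][0],d["c"][1],-3],np.pi+d["yaw"])
E
```

```text
time: 38.8
ee_pos: [494.0, 281.7, 158.2]
tcp_rot: [-3.138, -0.005, 2.987]
force: [0.9, -0.3, -0.1]
opening: 0.822
grip_force: 0.0
time: 39.42
ee_pos: [498.9, 334.5, 129.3]
tcp_rot: [-3.14, -0.004, -3.028]
force: [0.6, 0.0, -0.5]
opening: 0.822
grip_force: 0.0
green {'c': [497.0, 333.3], 'wh': (66.0, 41.6), 'yaw': 0.119, 'z': 8.0, 'n': 3283, 'px': (317, 238)}
at [499.2 334.6 129.8] [-3.141e+00 -3.000e-03 -3.028e+00] j [0.59 0.5  0.12 1.19 0.   0.48] t 39.48 F [-0.2 -0.   0.6] open 0.818 grip 0.0
shift now [ 0.002  -0.0009  0.1328] turn [-0.001 -0.003 -0.005] shift after turn [ 0.0024 -0.0011  0.1328]
```

```bash

python3 -m crank '[[[0.064,0.002,-0.001,0.04,0,0,-0.005],[0.064,0,0,0.05,0,0,0],[0.064,0,0,0.034,0,0,0],[0.064,0,0,0.008,0,0,0],[0.064,0,0,0,0,0,0]]]'
python3 -m crank '[[[0.064,0,0,0,0,0,0],[0.064,0,0,0,0,0,0]]]'
```

```text
time: 40.1
ee_pos: [497.4, 333.6, -1.5]
tcp_rot: [-3.141, -0.002, -3.021]
force: [0.5, 0.1, -0.2]
opening: 0.75
grip_force: 0.0
time: 40.35
ee_pos: [498.1, 334.3, -0.3]
tcp_rot: [3.141, 0.0, -3.021]
force: [0.7, 0.1, 0.2]
opening: 0.746
grip_force: 0.0
```

```bash

python3 -m crank '[[[0.064,0,0,0.003,0,0,0],[0.064,0,0,0,0,0,0],[0.064,0,0,0,0,0,0]]]'
python3 -m crank '[[[0.03,0,0,0,0,0,0],[0.03,0,0,0,0,0,0],[0.03,0,0,0,0,0,0],[0.03,0,0,0,0,0,0]]]' 50
python3 -m crank '[[[0.03,0,0,-0.01,0,0,0],[0.03,0,0,-0.04,0,0,0],[0.03,0,0,-0.05,0,0,0],[0.03,0,0,-0.05,0,0,0],[0.03,0,0,0,0,0,0]]]'
python3 -m crank '[[[0.03,0,0,0,0,0,0],[0.03,0,0,0,0,0,0]]]'
python3 - <<'E'
from h import *
plan([478,6.7,130],np.pi-0.154)
E
```

```text
time: 40.72
ee_pos: [496.8, 333.5, -5.1]
tcp_rot: [-3.141, -0.003, -3.021]
force: [0.6, 0.6, -0.6]
opening: 0.75
grip_force: 0.0
time: 41.22
ee_pos: [498.3, 334.4, -2.6]
tcp_rot: [3.141, 0.001, -3.021]
force: [-0.3, -1.4, 10.1]
opening: 0.562
grip_force: 57.6
time: 41.85
ee_pos: [500.1, 335.5, 150.3]
tcp_rot: [3.138, 0.006, -3.021]
force: [0.2, -0.1, -2.2]
opening: 0.566
grip_force: 51.9
time: 42.1
ee_pos: [496.2, 332.9, 142.9]
tcp_rot: [-3.139, -0.006, -3.021]
force: [0.1, -0.1, -0.6]
opening: 0.569
grip_force: 51.9
at [496.2 332.9 142.9] [-3.139 -0.006 -3.021] j [0.59 0.49 0.13 1.22 0.   0.47] t 42.1 F [ 0.1 -0.1 -0.6] open 0.569 grip 51.9
shift now [ 0.0572 -0.3216  0.0141] turn [-0.003 -0.006  0.275] shift after turn [-0.0321 -0.3251  0.0129]
```

```bash

python3 -m crank '[[[0.03,0.0098,-0.0537,0,0,0,0],[0.03,0.0098,-0.0537,0,0,0,0],[0.03,0.0098,-0.0537,0,0,0,0],[0.03,0.0098,-0.0537,0,0,0,0],[0.03,0.0098,-0.0537,0,0,0,0]]]'
python3 -m crank '[[[0.03,0.0098,-0.0537,0,0,0,0],[0.03,0,0,0.01,0,0,0.138],[0.03,0,0,0.02,0,0,0.137],[0.03,0,0,0,0,0,0],[0.03,0,0,0,0,0,0]]]'
python3 - <<'E'
from h import *
a,d=film("green",st()["ee_pos"][2]+8)
plan([477,6.7,37.5],np.pi-0.154)
E
```

```text
time: 42.72
ee_pos: [479.7, 59.4, 143.8]
tcp_rot: [-3.141, -0.006, -3.021]
force: [0.6, -0.7, -0.7]
opening: 0.569
grip_force: 52.0
time: 43.35
ee_pos: [477.4, 6.8, 115.0]
tcp_rot: [-3.14, -0.004, 2.99]
force: [0.3, -0.1, 0.7]
opening: 0.567
grip_force: 52.0
green {'c': [478.1, 6.4], 'wh': (67.9, 42.7), 'yaw': -0.149, 'z': 123.0, 'n': 15272, 'px': (323, 311)}
at [477.9   6.9 115.5] [-3.140e+00 -2.000e-03  2.989e+00] j [ 0.02  0.29 -0.25  1.04 -0.    0.17] t 43.4 F [-0.1  0.4 -0.9] open 0.569 grip 52.0
shift now [ 0.0006 -0.0002  0.078 ] turn [-0.001 -0.002  0.002] shift after turn [ 0.0008 -0.0003  0.078 ]
```

```bash

python3 -m crank '[[[0.03,0.001,0,0.03,0,0,0],[0.03,0,0,0.03,0,0,0],[0.03,0,0,0.014,0,0,0],[0.03,0,0,0.003,0,0,0],[0.03,0,0,0,0,0,0]]]'
python3 -m crank '[[[0.03,0,0,0,0,0,0],[0.03,0,0,0.0015,0,0,0],[0.03,0,0,0,0,0,0]]]'
```

```text
time: 44.02
ee_pos: [477.3, 6.8, 39.0]
tcp_rot: [-3.14, -0.001, 2.988]
force: [0.2, -0.6, -0.0]
opening: 0.571
grip_force: 52.0
time: 44.4
ee_pos: [477.3, 6.8, 37.5]
tcp_rot: [-3.14, -0.001, 2.987]
force: [0.9, 0.8, 2.3]
opening: 0.566
grip_force: 53.6
```

```bash

python3 -m crank '[[[0.062,0,0,0,0,0,0],[0.062,0,0,0,0,0,0],[0.062,0,0,-0.01,0,0,0],[0.062,0,0,-0.04,0,0,0],[0.062,0,0,-0.04,0,0,0]]]'
python3 - <<'E'
from h import *
a,d=film("green",48)
plan([624.5,13.8,100],np.pi+0.265)
E
python3 -m crank '[[[0.068,-0.048,0.01,0,0,0,0],[0.068,-0.048,0.01,0,0,0,0],[0.068,-0.048,0.0095,0,0,0,0],[0.068,0,0,0.01,0,0,-0.14],[0.068,0,0,0.01,0,0,-0.14]]]'
python3 -m crank '[[[0.068,0,0,0.01,0,0,-0.142],[0.068,0,0,0,0,0,0],[0.068,0,0,0,0,0,0]]]'
python3 -c "
from h import *
pile(22)"
```

```text
time: 45.02
ee_pos: [476.4, 6.8, 128.1]
tcp_rot: [-3.14, -0.003, 2.987]
force: [0.6, 0.9, -0.5]
opening: 0.726
grip_force: 0.0
green {'c': [476.3, 6.5], 'wh': (66.0, 41.6), 'yaw': -0.152, 'z': 48.0, 'n': 5860, 'px': (321, 246)}
at [480.    6.9 133.7] [-3.142  0.006  2.987] j [ 0.02  0.26 -0.23  1.07 -0.    0.17] t 45.08 F [1.9 0.3 3.2] open 0.729 grip 0.0
shift now [-0.1415  0.029   0.0346] turn [-0.001  0.006 -0.419] shift after turn [-0.1412 -0.0312  0.0337]
time: 45.7
ee_pos: [624.1, 13.9, 105.9]
tcp_rot: [-3.141, -0.003, -3.011]
force: [-0.3, -0.5, 0.9]
opening: 0.794
grip_force: 0.0
time: 46.08
ee_pos: [623.7, 13.9, 97.0]
tcp_rot: [-3.141, -0.002, -2.876]
force: [-0.1, 0.2, 0.6]
opening: 0.796
grip_force: 0.0
pile {'c': [625.7, 13.9], 'wh': (79.2, 54.6), 'yaw': 0.261, 'z': 22.1, 'n': 10368}
at [623.9  13.9  97.2] [-3.141e+00 -2.000e-03 -2.875e+00] j [ 0.02  0.57  0.14  1.15 -0.   -0.24] t 46.12 F [0.8 0.4 0.4] open 0.801 grip 0.0
shift now [-0.0029 -0.0007  0.0862] turn [-0.001 -0.002  0.005] shift after turn [-0.0027 -0.0007  0.0862]
```

```bash

python3 -m crank '[[[0.068,-0.002,0,0.035,0,0,0.005],[0.068,0,0,0.035,0,0,0],[0.068,0,0,0.0155,0,0,0],[0.068,0,0,0,0,0,0]]]'
python3 -m crank '[[[0.035,0,0,0,0,0,0],[0.035,0,0,0,0,0,0],[0.035,0,0,0,0,0,0],[0.035,0,0,0,0,0,0]]]' 30
python3 -m crank '[[[0.035,0,0,-0.005,0,0,0],[0.035,0,0,-0.02,0,0,0],[0.035,0,0,-0.04,0,0,0],[0.035,0,0,-0.05,0,0,0],[0.035,0,0,-0.025,0,0,0]]]'
python3 -m crank '[[[0.035,0,0,0,0,0,0],[0.035,0,0,0,0,0,0]]]'
python3 - <<'E'
from h import *
plan([478,6.7,110],np.pi-0.154)
E
```

```text
time: 46.62
ee_pos: [624.5, 14.3, 10.2]
tcp_rot: [3.141, -0.005, -2.879]
force: [0.0, -0.5, -0.6]
opening: 0.797
grip_force: 0.0
time: 47.12
ee_pos: [626.6, 14.3, 12.6]
tcp_rot: [-3.14, 0.0, -2.879]
force: [-0.7, 0.6, 6.0]
opening: 0.618
grip_force: 32.6
time: 47.75
ee_pos: [626.7, 14.5, 154.2]
tcp_rot: [-3.14, 0.001, -2.879]
force: [0.2, 0.2, -0.7]
opening: 0.618
grip_force: 33.0
time: 48.0
ee_pos: [624.5, 14.4, 149.2]
tcp_rot: [3.141, -0.006, -2.879]
force: [-0.7, -0.4, -0.4]
opening: 0.617
grip_force: 33.0
at [624.5  14.4 149.2] [ 3.141 -0.006 -2.879] j [ 0.02  0.53  0.23  1.27 -0.   -0.24] t 48.0 F [-0.7 -0.4 -0.4] open 0.617 grip 33.0
shift now [0.1432 0.0306 0.04  ] turn [-0.001 -0.006  0.417] shift after turn [ 0.1435 -0.0301  0.0392]
```

```bash

python3 -m crank '[[[0.035,0.048,0.0105,0,0,0,0],[0.035,0.048,0.0105,0,0,0,0],[0.035,0.048,0.01,0,0,0,0],[0.035,0,0,0.01,0,0,0.139],[0.035,0,0,0.015,0,0,0.139]]]'
python3 -m crank '[[[0.035,0,0,0.01,0,0,0.139],[0.035,0,0,0,0,0,0],[0.035,0,0,0,0,0,0]]]'
python3 -c "
from h import *
held_sheet()"
```

```text
time: 48.62
ee_pos: [476.5, 6.9, 124.6]
tcp_rot: [-3.14, -0.005, 3.122]
force: [1.0, 0.2, -1.2]
opening: 0.62
grip_force: 33.0
time: 49.0
ee_pos: [477.8, 6.9, 115.6]
tcp_rot: [-3.14, -0.004, 2.989]
force: [0.5, -0.3, 0.2]
opening: 0.621
grip_force: 33.0
held {'c': [477.2, 6.8], 'wh': (78.1, 52.6), 'yaw': -0.152, 'z': 125.0, 'n': 7763}
at [478.2   6.9 116. ] [-3.140e+00 -3.000e-03  2.989e+00] j [ 0.02  0.29 -0.25  1.04 -0.    0.17] t 49.05 F [ 0.3 -0.   0.2] open 0.62 grip 33.0
shift now [-0.0001 -0.0001  0.086 ] turn [-0.002 -0.003  0.001] shift after turn [ 0.0002 -0.0002  0.086 ]
```

```bash

python3 -m crank '[[[0.035,0.001,0,0.03,0,0,0],[0.035,0,0,0.025,0,0,0],[0.035,0,0,0.009,0,0,0],[0.035,0,0,0.002,0,0,0],[0.035,0,0,0,0,0,0]]]'
python3 -m crank '[[[0.035,0,0,0,0,0,0],[0.035,0,0,0.0015,0,0,0],[0.035,0,0,0,0,0,0]]]'
```

```text
time: 49.68
ee_pos: [478.0, 7.0, 51.1]
tcp_rot: [-3.14, -0.001, 2.988]
force: [0.4, -0.0, -0.1]
opening: 0.62
grip_force: 33.0
time: 50.05
ee_pos: [477.3, 7.0, 49.0]
tcp_rot: [-3.14, -0.002, 2.987]
force: [-0.3, -0.6, -1.1]
opening: 0.619
grip_force: 33.0
```

```bash

python3 -m crank '[[[0.035,0,0,0.002,0,0,0],[0.035,0,0,0,0,0,0],[0.065,0,0,0,0,0,0],[0.065,0,0,0,0,0,0],[0.065,0,0,-0.01,0,0,0]]]'
python3 -m crank '[[[0.065,0,0,-0.03,0,0,0],[0.065,0,0,-0.05,0,0,0],[0.065,0,0,-0.05,0,0,0],[0.065,0,0,-0.02,0,0,0],[0.065,0,0,0,0,0,0]]]'
python3 - <<'E'
from h import *
carrier_top(56)
plan([537,-155,205],np.pi)
E
```

```text
time: 50.68
ee_pos: [476.4, 7.0, 56.5]
tcp_rot: [-3.14, -0.004, 2.987]
force: [-0.8, -0.3, -0.2]
opening: 0.761
grip_force: 0.0
time: 51.3
ee_pos: [479.0, 7.2, 209.3]
tcp_rot: [-3.141, 0.003, 2.987]
force: [0.4, 0.5, -0.6]
opening: 0.758
grip_force: 0.0
carrier top {'c': [476.4, 6.9], 'wh': (78.6, 54.1), 'yaw': -0.153, 'z': 56.1, 'n': 6107} carrier-frame [0.2 0.2]
plane [0.0000e+00 1.0000e-03 5.6099e+01]
at [477.9   7.2 207.5] [-3.140e+00 -1.000e-03  2.987e+00] j [ 0.02  0.21 -0.1   1.26 -0.    0.17] t 51.35 F [ 0.1 -0.  -0.1] open 0.763 grip 0.0
shift now [-0.0833 -0.1512  0.0026] turn [-0.001 -0.001 -0.154] shift after turn [-0.0591 -0.1622  0.0025]
```

```bash

python3 -m crank '[[[0.06,-0.028,-0.0505,0,0,0,0],[0.06,-0.028,-0.0505,0,0,0,0],[0.06,-0.028,-0.0505,0,0,0,-0.154],[0.06,0,0,0,0,0,0],[0.06,0,0,0,0,0,0]]]'
python3 - <<'E'
from h import *
a=snapshot("wrist");P=cloud(a);im=a["color"]
m=(abs(P[...,0]-537)<40)&(abs(P[...,1]+155)<45)&(P[...,2]>112)&(P[...,2]<126)&(im.max(2)<110)
print(rect(P[m]) if m.sum()>9 else m.sum())
plan([536.5,-153,98],np.pi)
E
```

```text
time: 51.98
ee_pos: [536.1, -155.0, 205.0]
tcp_rot: [3.141, -0.006, 3.14]
force: [-0.8, 0.8, -0.6]
opening: 0.702
grip_force: 0.0
{'c': [535.7, -153.8], 'wh': (17.0, 16.6), 'yaw': 1.334, 'z': 120.0, 'n': 588}
at [ 536.3 -154.4  205.5] [ 3.141 -0.006  3.141] j [-0.28  0.37  0.12  1.32 -0.   -0.28] t 52.02 F [-0.2  0.6  0.4] open 0.703 grip 0.0
shift now [-0.0008  0.0014  0.1075] turn [ 0.    -0.006 -0.   ] shift after turn [-0.0002  0.0014  0.1075]
```

```bash

python3 -m crank '[[[0.06,0,0.001,0.035,0,0,0],[0.06,0,0,0.04,0,0,0],[0.06,0,0,0.028,0,0,0],[0.06,0,0,0,0,0,0],[0.06,0,0,0,0,0,0]]]'
python3 -m crank '[[[0,0,0,0,0,0,0],[0,0,0,0,0,0,0],[0,0,0,0,0,0,0],[0,0,0,0,0,0,0],[0,0,0,-0.002,0,0,0]]]' 40
python3 -m crank '[[[0,0,-0.012,0,0,0,0],[0,0,-0.025,0,0,0,0],[0,0,-0.025,0,0,0,0],[0,0,-0.025,0,0,0,0],[0,0,-0.02,0,0,0,0]]]'
python3 -m crank '[[[0,0,-0.014,0,0,0,0],[0,0,-0.008,0,0,0,0],[0,0,-0.003,0,0,0,0],[0,0,0,0,0,0,0],[0,0,0,0,0,0,0]]]'
```

```text
time: 52.65
ee_pos: [537.7, -153.7, 105.1]
tcp_rot: [-3.14, -0.001, -3.14]
force: [0.3, 0.3, 0.1]
opening: 0.701
grip_force: 0.0
time: 53.28
ee_pos: [537.7, -154.6, 105.3]
tcp_rot: [-3.141, -0.002, 3.141]
force: [6.4, 0.1, -12.0]
opening: 0.184
grip_force: 39.2
time: 53.9
ee_pos: [538.1, -262.0, 105.2]
tcp_rot: [3.141, -0.001, 3.142]
force: [5.3, 2.3, -3.8]
opening: 0.189
grip_force: 39.9
time: 54.52
ee_pos: [538.1, -283.5, 105.2]
tcp_rot: [3.136, -0.001, -3.14]
force: [5.2, 7.9, -2.2]
opening: 0.187
grip_force: 40.3
```

```bash

python3 -m crank '[[[0,0,-0.003,0,0,0,0],[0,0,0,0,0,0,0],[0,0,0,0,0,0,0]]]'
python3 -m crank '[[[0.06,0,0,0,0,0,0],[0.06,0,0,0,0,0,0],[0.06,0,0,0,0,0,0],[0.06,0,0,-0.04,0,0,0],[0.06,0,0,-0.06,0,0,0]]]'
python3 -m crank '[[[0.06,0.04,0.04,0,0,0,0],[0.06,0.04,0.04,0,0,0,0],[0.06,0.04,0.04,0,0,0,0],[0.06,0.04,0.03,0,0,0,0],[0.06,0,0,0,0,0,0]]]'
python3 - <<'E'
from h import *
a=snapshot("top");save("top4",a["color"]);P=cloud(a);im=a["color"]
m=(abs(P[...,0]-537)<30)&(abs(P[...,1]+280)<60)&(P[...,2]>110)&(P[...,2]<130);print("knob",m.sum(),rect(P[m]) if m.sum()>5 else 0)
b=dict(np.load("top.npz"))["color"][207:227,422:442];r_=cv2.matchTemplate(im[195:240,400:470],b,cv2.TM_CCOEFF_NORMED);_,v,_,l=cv2.minMaxLoc(r_);print("knob template shift px",l[0]+400-422,l[1]+195-207,v)
plan([400,-150,210],np.pi)
E
```

```text
time: 54.9
ee_pos: [538.1, -283.6, 105.2]
tcp_rot: [3.131, -0.001, -3.138]
force: [3.8, 15.2, -0.3]
opening: 0.186
grip_force: 40.6
time: 55.52
ee_pos: [535.6, -289.4, 204.7]
tcp_rot: [3.14, -0.008, 3.14]
force: [1.6, -0.8, 0.9]
opening: 0.702
grip_force: 0.0
time: 56.15
ee_pos: [374.0, -137.9, 206.2]
tcp_rot: [-3.141, -0.004, -3.141]
force: [0.3, -0.5, -0.1]
opening: 0.7
grip_force: 0.0
knob 44 {'c': [538.4, -281.2], 'wh': (16.4, 16.0), 'yaw': -0.772, 'z': 120.9, 'n': 44}
knob template shift px 0 0 0.9987075924873352
at [ 376.5 -139.2  206.8] [-3.140e+00 -1.000e-03 -3.142e+00] j [-0.35  0.06 -0.28  1.24 -0.   -0.35] t 56.2 F [ 0.6 -0.1  0.7] open 0.703 grip 0.0
shift now [-0.0235 -0.0108 -0.0032] turn [-0.002 -0.001  0.   ] shift after turn [-0.0235 -0.0108 -0.0032]
```

View pics/top4.png

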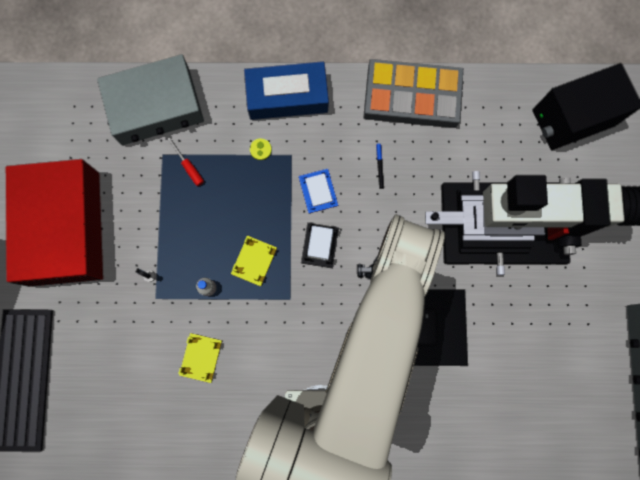

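The top picture shows:
- The slide is home, with the knob at (433,217), exactly where it started.
- The carrier at (321,244) is topped by a sheet, and one spare sheet is in the holder at (318,190).
- The mat has no plates left.
- The petri dish, screwdriver, bottle, lens mount and marker are where they were.

Handing in.

```bash
python3 -c "
from bench import r
print(r.hand_in())"
```

```text
the job is handed in; nothing more can be done
None
```

The job is handed in with plates a, b and d (no teal plate was on the bench) stacked in the black carrier with a sheet on each, one spare sheet in the holder and the slide home. A wrist-limit mistake early on drove the fingers against the tile tray at about 33 N, but the pictures show nothing moved; no verdict came back at hand-in.

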